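# Free the battery slide of a backup power unit with the pin tool

## Task

Take the orange-handled pin tool out of the wooden block, press the orange button at the bottom of the square well in the dark battery slide with its pin, and, keeping the button down, push the slide most of the way out of the front of the cream power unit. Then put the pin tool back upright in the hole it came from and let go; leave the blue broad-bladed driver standing in its own hole.

Things in the scene. Friction and masses are not known exactly. Their poses are not given: they have to be found in the camera images.
- pin_handle (a point): Pin tool, 60 g, upright in the block. Point = centre of its orange handle, 24 x 24 mm square, 60 mm long; z up along the tool, x and y square to the flat sides. Under the handle: a round black guard 50 mm across, 5 mm thick, then a steel pin 6 mm across, its tip 67 mm below the point. The guard's underside, 35 mm below the point, rests on the block, with the pin in the hole.
- block: Fixed wooden block, 75 x 190 x 45 mm high, origin at the centre of its underside, z up. Two through holes 28 mm across, 55 mm either side of the centre along its y: the pin tool stands in one, the driver in the other, either way round. A pin goes into its hole with about 11 mm to spare all round.
- driver_handle (a point): Bystander: driver in the block's other hole, same shape of handle and guard but blue, with a flat blade 24 mm wide in place of the pin (too wide for the well). Point = centre of its handle.
- button (a point): Orange button, 20 mm square, at the bottom of a well 22 mm square, 12 mm deep in the dark slide (104 x 68 mm). Point = centre of the button's top when up, 43 mm above the table; it travels with the slide, not with the press. z up; the slide comes out along this frame's -x, roughly towards the robot. The cream unit (220 x 150 mm, fixed) is 50 mm high, but 70 mm from 52 mm behind the button.
- release (a joint): How far the button is pressed, m: 0 up, 0.008 fully down. It springs back; 1 N to start, 3 N fully down. From about 0.004 the slide is free.
- slide (a joint): How far the slide is out, m: 0 fully in, 0.06 at its stop. It moves with about 2 N and stays where it is left. If the button is let up before 0.038 it catches again (teeth 14 mm apart). A pin in the well, moved towards the button's -x, pushes the slide by the well's wall after 8 mm of play if it started in the middle.
Not all that is in view belongs to the job. What is shaped like the part that bears pin_handle but purple or turquoise is not meant.

How it is judged:
By the outcome, as a careful person would: the job done as asked, in the order asked, and still so for the second after the job is handed in, with the robot touching nothing.
It also fails if it takes over 45 s, if anything falls off the work surface, if the arm or the gripper's body presses on something with over 40 N, if the wrist force passes 120 N, or if a joint passes its speed limit or range.

## Robot

A 6-joint arm with a two-finger parallel gripper is mounted at the origin on the work surface. World frame = base frame: x ahead of the robot, y to its left, z up, the work surface at z = 0. Lengths are in mm, angles in rad, forces in N, time in s.
With the tool pointing down it reaches from about 350 to 875 mm from the base axis. Payload 4.2 kg.
Tool frame: the origin (TCP) lies at the very end of the fingers, on their centre line; the grasp point (between the pads) lies 19 mm behind it (arm.grasp_offset is the distance from the TCP to the grasp point, in mm); z points along the fingers, y is the direction in which the jaws open and shut (so a half turn about z gives the same grasp; the last joint's range is limited). The gripper opens to 85 mm and grips with 20 to 120 N. Pads are 22 mm wide; open, the fingers measure 114 mm over their backs; the gripper's body (76 mm by 85 mm) begins 54 mm behind the grasp point. The pads swing forward as they close: fully open they stand 13 mm farther back than shut.
Start: joints at [-1.074, 0.385, 0.008, 0, -1.194, -0.259], TCP at [147.246, -607.386, 231.312] pointing down, gripper open.
Joint ranges: [-3.14, 3.14], [-1.21, 2.06], [-1.07, 1.41], [-3.16, 2.05], [-2.99, -0.16], [-3.1, 3.1]. Speed limits (rad/s): [2.79, 2.79, 3.14, 3.14, 3.14, 3.14].

## Interface

Orientations are given as a unit quaternion [x, y, z, w].
In Python, from bench import arm gives the robot as it stands.
- The arm moves only by the tool arm_command, never from a script. Its argument "commands" is one flat list of numbers, 4 for each row, row after row: the shift along the tool's x, y, z in m, then the turn about the tool's z in degrees. In form: [tx, ty, tz, roll, tx, ty, tz, roll, ...]. A call has exactly 5 rows; each row shifts and turns the pose as measured when the row begins, along the tool's axes as they then stand; what a row does not reach is not made up. A row lasts 1/10 s, in which the tool goes at most 50 mm and 8.59 degrees, less where a joint would pass 70% of its speed; a pose out of reach is approached as far as the arm can. A call with a gripper value outside its range is refused whole. "jaw" is the opening, from 0 (shut) to 1 (fully open), set as the call begins (left out, the last holds). The fingers move at their own pace and stop on an object; the grip force is fixed at half the most. Time passes only in rows, so rows that do not move let the fingers close, or fill a call up. It gives the time, the measured TCP pose, the force and the opening at its end, in the units of the state.
- arm.read_state(): the state, without advancing time (a new reading comes with each control period).
- arm.get_image(name): name is "side" or "top" or "wrist"; returns the picture (384x512x3 uint8, red, green, blue); there is no depth.
- arm.camera_info(name): a dict with "camera_matrix" (3x3 intrinsics, pixels), "world_from_camera" (4x4, takes a point from camera to world coordinates). Camera axes: x right, y down, z forward; pixel columns grow to the right and rows downward; lengths in mm; the calibration is good to about 2 mm. A picture is of the moment at which its call begins: read the wrist's pose just before it. camera_info takes no time and is no camera call; for the wrist camera it gives the pose at the moment of the call.
- arm.job_done(): hands the job in, once; it reports no verdict.
Trained networks look in the newest picture that a camera, given by its name, has taken for a name from the list of things; names that differ only in an ending like _2 or _b are one class to them, and where a whole thing is asked for, a point or a joint stands for the part that bears it (a point fixed in the world has none). Each returns a list of dicts, best first, with "confidence" (0 to 1); they miss things now and then, are a little off and sometimes report something else, mostly with a low value. They report only what shows in the picture. A call takes as long as a camera call. They do not tell look-alikes from the thing itself.
- arm.regions_of(camera, target): "mask" (384x512 bool, what is visible of it).
- arm.place_of(camera, target): "centre" ([x, y, z] in mm, in the coordinates of the camera as it stood for that picture, good to about 4 mm: a listed point, or the origin of a listed thing).
The state is a dict: "clock": time; "joints": joint angles; "joint_vel": joint speeds; "joint_efforts": joint torques, N m; "position": TCP position; "ee_rot": TCP orientation; "contact_force": force on the tool from outside, world axes, zero at the start; "wrist_torque": the same for the moment, N m; "gripper_width": finger opening in mm.
Only numpy, scipy, OpenCV 4.12 (cv2) and the standard library are available. Lean on these libraries where they do the work, as an engineer would, in place of code of your own. Each camera call takes 0.05 s, during which the arm holds its last target.

## Working session

There is one attempt and no reset: what is moved stays moved. The work goes in short steps, Python scripts to look and compute and a tool call to move; the robot and the scene stay as the last step left them, time stands still between calls to the robot, and variables do not carry over. Pictures are saved under pics/ and viewed, and the job is handed in when it is done.

Besides the shell and the picture viewer there is one more tool, called after ">>>" as name(argument=value, ...) on one line, values as JSON. arm_command: Moves the arm, as the interface text tells. Its arguments: {"type":"object","properties":{"commands":{"type":"array"},"jaw":{"type":"number"}},"required":["commands"]}

```bash
ls; mkdir -p pics; cat > h.py <<'E'
from bench import arm
import numpy as np, cv2
def snap(n,f):
    im=arm.get_image(n); cv2.imwrite('pics/'+f,im[:,:,::-1]); return im
def w(cam,c):
    return (arm.camera_info(cam)["world_from_camera"]@np.r_[c,1])[:3]
E
python3 - <<'E'
from h import *
np.set_printoptions(precision=4,suppress=True)
print(arm.read_state())
for n in ["side","top"]:
    snap(n,n+"0.png"); print(n,arm.camera_info(n))
    for t in ["pin_handle","driver_handle","block","button"]:
        for d in arm.place_of(n,t)[:4]: print(t,round(d["confidence"],2),w(n,d["centre"]))
E
```

```text
pics
{'clock': 0.0, 'joints': array([-1.0744,  0.3856,  0.0066, -0.0005, -1.194 , -0.2586]), 'joint_vel': array([-0.0006,  0.0002, -0.    , -0.0003, -0.0007, -0.0013]), 'joint_efforts': array([ -0.0001, -39.2293,  18.8393,   4.186 ,  -0.0047,   0.    ]), 'position': array([ 147.0999, -606.8343,  230.2062]), 'ee_rot': array([-0.1185,  0.9929,  0.0011, -0.0002]), 'contact_force': array([1.199 , 0.0221, 0.1916]), 'wrist_torque': array([ 0.0051,  0.0027, -0.0094]), 'gripper_width': 85.3400972345813}
side {'camera_matrix': array([[392.0229,   0.    , 254.8201],
       [  0.    , 392.0229, 193.497 ],
       [  0.    ,   0.    ,   1.    ]]), 'world_from_camera': array([[ -0.8106,  -0.3095,   0.4971,  -4.8221],
       [ -0.5854,   0.4063,  -0.7016, 567.154 ],
       [  0.0152,  -0.8597,  -0.5105, 556.1296],
       [  0.    ,   0.    ,   0.    ,   1.    ]])}
pin_handle 0.93 [ 358.9108 -275.3464   69.9833]
pin_handle 0.81 [ 472.6356 -276.41     80.5282]
pin_handle 0.64 [ 506.6715 -395.3623   70.6878]
pin_handle 0.46 [ 407.687  -381.4719   63.9212]
driver_handle 0.76 [ 493.9953 -170.9923   82.4062]
block 0.64 [ 480.098  -224.9239    0.9763]
button 0.97 [548.2935 119.1962  42.8388]
top {'camera_matrix': array([[379.8545,   0.    , 259.4867],
       [  0.    , 379.8545, 189.4352],
       [  0.    ,   0.    ,   1.    ]]), 'world_from_camera': array([[   0.007 ,   -0.9979,    0.0639,  391.7506],
       [  -1.    ,   -0.007 ,    0.0002, -121.3536],
       [   0.0002,   -0.0639,   -0.998 , 1032.8936],
       [   0.    ,    0.    ,    0.    ,    1.    ]])}
pin_handle 0.68 [ 362.4316 -274.8677   67.7122]
pin_handle 0.62 [ 504.1122 -392.7759   68.3372]
pin_handle 0.49 [ 481.9168 -275.5261   81.2734]
pin_handle 0.3 [ 492.7996 -168.8467   82.6969]
driver_handle 0.67 [ 493.421  -169.3424   82.436 ]
block 0.61 [ 487.5113 -227.0026    1.0785]
button 0.71 [553.6238 122.2794  44.4738]
```

View pics/side0.png

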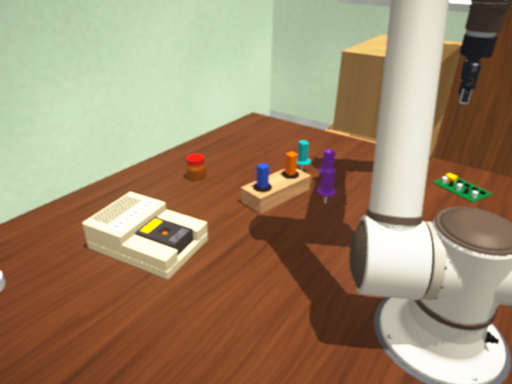

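View pics/top0.png

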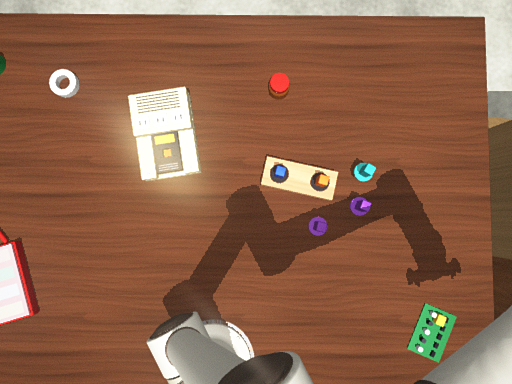

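```bash
cat >> h.py <<'E'
from scipy.spatial.transform import Rotation as R
np.set_printoptions(precision=4,suppress=True)
def st():
    s=arm.read_state(); return s,s["position"],R.from_quat(s["ee_rot"])
def yaw(r):  # world angle of tool y axis
    m=r.as_matrix(); return np.degrees(np.arctan2(m[1,1],m[0,1]))
def plan(p1,yaw1=None,n=5,tiltfix=False):
    """p1 world mm, yaw1 = desired world angle(deg) of tool y (mod 180)"""
    s,p,r=st(); m=r.as_matrix()
    dy=0
    if yaw1 is not None:
        dy=(yaw1-yaw(r)+90)%180-90
    # tool z down: roll about tool z +a turns world yaw by -a
    d=(np.array(p1)-p)/n; rows=[]
    for k in range(n):
        mk=R.from_euler('z',dy*k/n,degrees=True).as_matrix()@m
        rows.append(np.r_[mk.T@d/1000,-dy/n])
    print("pos",p,"yaw",yaw(r),"down",m[:,2],"dy",dy,"n",n,"t",s["clock"])
    print(np.array(rows).round(4))
E
python3 - <<'E'
from h import *
s,p,r=st(); i=arm.camera_info("wrist")["world_from_camera"]
T=np.eye(4);T[:3,:3]=r.as_matrix();T[:3,3]=p
print(np.linalg.inv(T)@i, arm.camera_info("wrist")["camera_matrix"])
# handle refine in images: orange mask, block angle
im=cv2.imread('pics/top0.png'); big=cv2.resize(im[140:220,240:400],None,fx=5,fy=5,interpolation=cv2.INTER_NEAREST);cv2.imwrite('pics/t0z.png',big)
big=cv2.resize(im[75:190,110:220],None,fx=5,fy=5,interpolation=cv2.INTER_NEAREST);cv2.imwrite('pics/t0u.png',big)
plan([400,-285,300],None,10)
E
```

```text
[[  -0.0002   -0.9584   -0.2853   72.6338]
 [   1.       -0.0001   -0.0003   -0.4304]
 [   0.0002   -0.2853    0.9584 -141.9436]
 [   0.        0.        0.        1.    ]] [[311.3206   0.     252.1607]
 [  0.     311.3206 193.2186]
 [  0.       0.       1.    ]]
pos [ 147.2768 -607.3571  231.2878] yaw 103.62598380016186 down [-0.      0.0001 -1.    ] dy 0 n 10 t 0.5
[[-0.0322  0.0254 -0.0069  0.    ]
 [-0.0322  0.0254 -0.0069  0.    ]
 [-0.0322  0.0254 -0.0069  0.    ]
 [-0.0322  0.0254 -0.0069  0.    ]
 [-0.0322  0.0254 -0.0069  0.    ]
 [-0.0322  0.0254 -0.0069  0.    ]
 [-0.0322  0.0254 -0.0069  0.    ]
 [-0.0322  0.0254 -0.0069  0.    ]
 [-0.0322  0.0254 -0.0069  0.    ]
 [-0.0322  0.0254 -0.0069  0.    ]]
```

View pics/t0z.png

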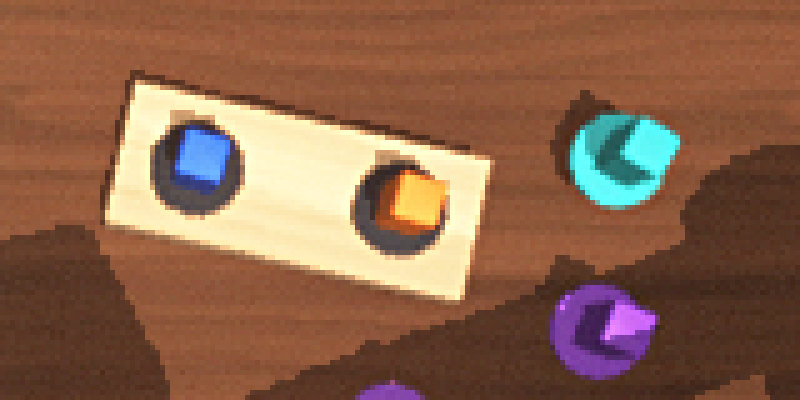

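View pics/t0u.png

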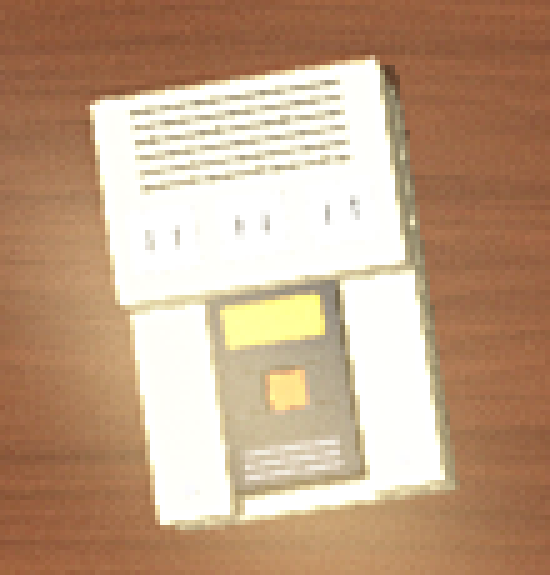

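```bash
python3 - <<'E'
from h import *
plan([455,-278,280],80,10)
E
```

```text
pos [ 147.2768 -607.3571  231.2878] yaw 103.62598380016186 down [-0.      0.0001 -1.    ] dy -23.625983800161862 n 10 t 0.5
[[-0.0377  0.0248 -0.0049  2.3626]
 [-0.0366  0.0263 -0.0049  2.3626]
 [-0.0355  0.0278 -0.0049  2.3626]
 [-0.0343  0.0292 -0.0049  2.3626]
 [-0.0331  0.0306 -0.0049  2.3626]
 [-0.0318  0.0319 -0.0049  2.3626]
 [-0.0305  0.0332 -0.0049  2.3626]
 [-0.0291  0.0345 -0.0049  2.3626]
 [-0.0276  0.0356 -0.0049  2.3626]
 [-0.0261  0.0367 -0.0049  2.3626]]
```

>>> arm_command(commands=[-0.038,0.025,-0.005,2.4,-0.037,0.026,-0.005,2.4,-0.035,0.028,-0.005,2.4,-0.034,0.029,-0.005,2.4,-0.033,0.031,-0.005,2.4], jaw=1)

```text
clock: 1.0
position: [302.9, -441.7, 254.9]
ee_rot: [-0.005, 1.0, 0.001, -0.001]
contact_force: [1.2, -0.6, 0.7]
gripper_width: 86.1
```

```bash
python3 - <<'E'
from h import *
plan([455,-278,280],80,6)
E
```

```text
pos [ 302.8823 -441.6688  254.8896] yaw 90.5244257808253 down [-0.0017  0.0014 -1.    ] dy -10.524425780825297 n 6 t 1.0
[[-0.0256  0.0271 -0.0042  1.7541]
 [-0.0248  0.0278 -0.0042  1.7541]
 [-0.0239  0.0286 -0.0042  1.7541]
 [-0.023   0.0293 -0.0042  1.7541]
 [-0.0221  0.03   -0.0042  1.7541]
 [-0.0212  0.0306 -0.0042  1.7541]]
```

>>> arm_command(commands=[-0.031,0.033,-0.005,2.1,-0.03,0.034,-0.005,2.1,-0.028,0.035,-0.005,2.1,-0.027,0.036,-0.005,2.1,-0.025,0.036,-0.005,2.1])

```text
clock: 1.5
position: [460.5, -269.3, 282.8]
ee_rot: [0.091, 0.996, -0.0, 0.001]
contact_force: [1.7, -0.9, -0.3]
gripper_width: 85.4
```

```bash
python3 - <<'E'
from h import *
s,p,r=st(); print(p,yaw(r))
i=arm.camera_info("wrist")
snap("wrist","w1.png"); i2=arm.camera_info("wrist");print(i2["world_from_camera"])
for t in ["pin_handle","driver_handle","block"]:
    for d in arm.place_of("wrist",t)[:4]: print(t,round(d["confidence"],2),w("wrist",d["centre"]))
E
```

```text
[ 460.5145 -269.3326  282.7901] 79.58673247983317
[[   0.1773    0.9415    0.2865  392.7504]
 [   0.9842   -0.1697   -0.0513 -253.799 ]
 [   0.0003    0.2911   -0.9567  425.0578]
 [   0.        0.        0.        1.    ]]
pin_handle 0.95 [ 416.3239 -382.0806   68.0519]
pin_handle 0.82 [ 358.6001 -273.3576   65.1127]
pin_handle 0.8 [ 475.8221 -275.6198   79.7206]
pin_handle 0.62 [ 507.1866 -388.9197   70.1526]
driver_handle 0.83 [ 498.1245 -171.0183   79.4674]
block 0.97 [ 486.1051 -226.6337   -0.5947]
```

View pics/w1.png

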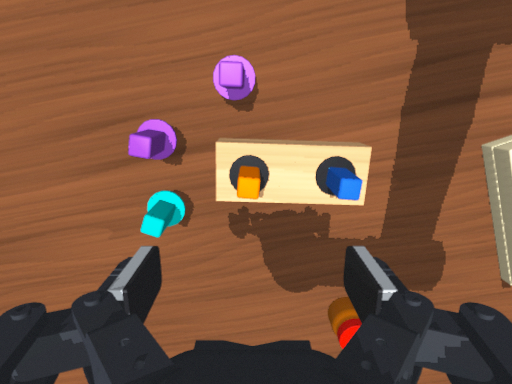

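```bash
python3 - <<'E'
from h import *
im=cv2.imread('pics/w1.png')
big=cv2.resize(im[120:220,200:400],None,fx=4,fy=4,interpolation=cv2.INTER_NEAREST);cv2.imwrite('pics/w1z.png',big)
E
```

```text
(no output)
```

View pics/w1z.png

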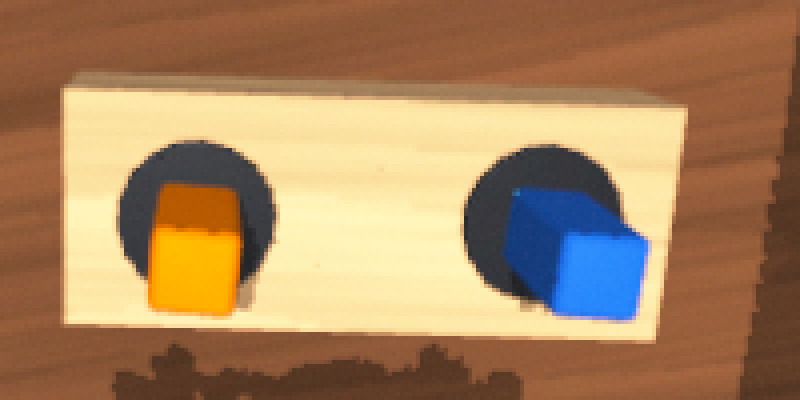

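```bash
cat >> h.py <<'E'
def ray(cam,px,z,W=None):
    i=arm.camera_info(cam);K=i["camera_matrix"]; W=i["world_from_camera"] if W is None else W
    px=np.atleast_2d(px).astype(float)
    d=(W[:3,:3]@np.linalg.inv(K)@np.c_[px,np.ones(len(px))].T).T
    return W[:3,3]+d*((z-W[2,3])/d[:,2])[:,None]
def ang(v): return np.degrees(np.arctan2(v[1],v[0]))
E
python3 - <<'E'
from h import *
W=np.array([[0.1773,0.9415,0.2865,392.7504],[0.9842,-0.1697,-0.0513,-253.799],[0.0003,0.2911,-0.9567,425.0578],[0,0,0,1]])
z=lambda l:np.array(l)/4.+[200,120]
b=ray("wrist",z([(63,88),(686,107),(655,342),(64,323)]),45,W);print(b,b.mean(0),ang(b[1]-b[0]),ang(b[2]-b[3]),ang(b[3]-b[0]),np.linalg.norm(b[1]-b[0]),np.linalg.norm(b[2]-b[3]),np.linalg.norm(b[0]-b[3]))
h=ray("wrist",z([(152,229),(242,231),(237,316),(149,307)]),110,W);print(h,h.mean(0),ang(h[1]-h[0]),ang(h[2]-h[3]),ang(h[3]-h[0]),ang(h[2]-h[1]))
h=ray("wrist",z([(162,185),(237,187)]),50,W);print(h,ang(h[1]-h[0]))
h=ray("wrist",z([(566,233),(649,239),(636,321),(556,316)]),110,W);print("drv",h,h.mean(0),ang(h[1]-h[0]),ang(h[2]-h[3]),ang(h[3]-h[0]))
print(ray("wrist",z([(118,213),(276,213),(197,140)]),50,W))
E
```

```text
[[ 434.6925 -306.1902   45.    ]
 [ 474.0548 -120.2872   45.    ]
 [ 548.4528 -135.2585   45.    ]
 [ 508.2785 -321.7204   45.    ]] [ 491.3696 -220.8641   45.    ] 78.04501994363673 77.84116603330074 -11.917251692003672 190.0245136401759 190.7406984060423 75.20686825181437
[[ 467.3747 -282.1265  110.    ]
 [ 472.0599 -259.1533  110.    ]
 [ 494.7644 -264.4102  110.    ]
 [ 488.1482 -286.9643  110.    ]] [ 480.5868 -273.1636  110.    ] 78.47311689726186 73.65094259533234 -13.109462993799557 -13.036265513372145
[[ 468.4933 -281.859    50.    ]
 [ 473.1894 -259.3249   50.    ]] 78.22825045579596
drv [[ 487.5691 -176.1247  110.    ]
 [ 493.0244 -154.9521  110.    ]
 [ 514.9934 -160.0712  110.    ]
 [ 509.816  -180.9046  110.    ]] [ 501.3507 -168.0132  110.    ] 75.55145297593086 76.04389484417815 -12.126065947510599
[[ 474.732  -296.8859   50.    ]
 [ 483.3855 -248.8692   50.    ]
 [ 456.7168 -268.7905   50.    ]]
```

```bash
python3 - <<'E'
from h import *
plan([480,-273.5,115],77.5,4)
E
```

```text
pos [ 460.0387 -270.1573  282.1917] yaw 79.79440900944954 down [ 0.0011 -0.0001 -1.    ] dy -2.294409009449538 n 4 t 1.7
[[-0.005   0.0001  0.0418  0.5736]
 [-0.005   0.0001  0.0418  0.5736]
 [-0.005   0.0002  0.0418  0.5736]
 [-0.005   0.0002  0.0418  0.5736]]
```

>>> arm_command(commands=[-0.005,0,0.042,0.6,-0.005,0,0.042,0.6,-0.005,0,0.042,0.6,-0.005,0,0.04,0.6,0,0,0.01,0])

```text
clock: 2.2
position: [479.3, -280.3, 105.4]
ee_rot: [0.114, 0.993, -0.001, 0.005]
contact_force: [-0.9, -0.3, 0.2]
gripper_width: 85.8
```

```bash
python3 - <<'E'
from h import *
plan([480,-273.5,65],77.5,4)
s,p,r=st(); snap("wrist","w2.png"); snap("side","s2.png")
E
```

```text
pos [ 479.2504 -280.3026  105.384 ] yaw 76.90882823849729 down [ 0.0106 -0.0042 -0.9999] dy 0.5911717615027072 n 4 t 2.2
[[ 0.0003  0.0017  0.0101 -0.1478]
 [ 0.0003  0.0017  0.0101 -0.1478]
 [ 0.0003  0.0017  0.0101 -0.1478]
 [ 0.0003  0.0017  0.0101 -0.1478]]
```

View pics/w2.png

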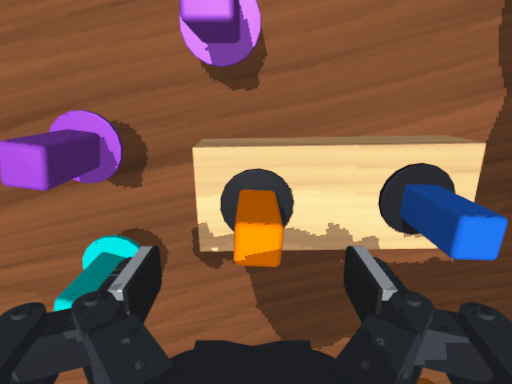

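>>> arm_command(commands=[0,0.002,0.01,0,0,0.002,0.01,0,0,0.002,0.01,0,0,0.001,0.009,0,0,0,0,0])

```text
clock: 2.8
position: [486.7, -275.8, 73.5]
ee_rot: [0.113, 0.993, -0.004, 0.014]
contact_force: [-0.2, 0.1, 0.0]
gripper_width: 85.4
```

```bash
python3 - <<'E'
from h import *
plan([480,-273.5,65],77.5,1)
s,p,r=st(); snap("wrist","w3.png")
plan([480,-273.5,65],77.5,1)
print(s["contact_force"])
E
```

```text
pos [ 486.7298 -275.8191   73.4535] yaw 76.98495829663078 down [ 0.0272 -0.0104 -0.9996] dy 0.5150417033692207 n 1 t 2.8
[[ 0.0073  0.0008  0.0082 -0.515 ]]
pos [ 487.1958 -276.0538   74.1131] yaw 77.00041571351662 down [ 0.0282 -0.0109 -0.9995] dy 0.49958428648338327 n 1 t 2.85
[[ 0.0079  0.0009  0.0089 -0.4996]]
[-0.2305  0.147   0.0322]
```

View pics/w3.png

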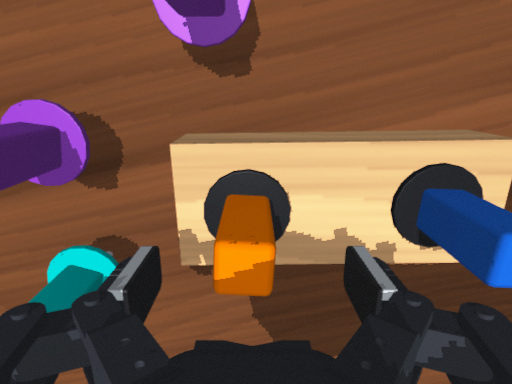

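```bash
python3 - <<'E'
from h import *
s=arm.read_state()
for k in ["clock","joints","joint_vel","joint_efforts","position"]: print(k,s[k])
E
```

```text
clock 2.85
joints [-0.2237  0.4271 -0.377   0.0065 -0.7367 -1.5787]
joint_vel [-0.0029 -0.0122  0.0139  0.0059 -0.0071  0.0018]
joint_efforts [ -0.0055 -36.206   13.9199   3.0649   0.0736  -0.0029]
position [ 487.1958 -276.0538   74.1131]
```

>>> arm_command(commands=[0.007,0.001,0.01,-0.4,0,0,0,0,0,0,0,0,0,0,0,0,0,0,0,0])

```text
clock: 3.35
position: [483.5, -274.3, 66.3]
ee_rot: [0.109, 0.994, -0.005, 0.017]
contact_force: [-0.4, -0.4, -0.2]
gripper_width: 85.3
```

```bash
python3 - <<'E'
from h import *
plan([480,-273.5,65],77.5,1)
s=arm.read_state()
print(s["joints"],s["joint_vel"],s["contact_force"])
E
```

```text
pos [ 483.5215 -274.2504   66.2757] yaw 77.4963514304814 down [ 0.0333 -0.0132 -0.9994] dy 0.00364856951860304 n 1 t 3.35
[[ 0.0036 -0.      0.0011 -0.0036]]
[-0.2213  0.4302 -0.3994  0.0085 -0.7058 -1.574 ] [-0.0012 -0.0027  0.0079  0.0009 -0.0023 -0.0012] [-0.3544 -0.4408 -0.1948]
```

>>> arm_command(commands=[0.003,0,0.001,0,0,0,0,0,0,0,0,0,0,0,0,0,0,0,0,0], jaw=0)

```text
clock: 3.85
position: [481.3, -274.0, 66.1]
ee_rot: [0.109, 0.994, -0.005, 0.018]
contact_force: [0.0, -0.2, 0.0]
gripper_width: 23.4
```

```bash
python3 - <<'E'
from h import *
plan([480,-273.5,65],77.5,1)
s=arm.read_state()
print(s["joints"],s["joint_vel"],s["contact_force"],s["gripper_width"])
E
```

```text
pos [ 481.2586 -273.9532   66.0889] yaw 77.4992961596551 down [ 0.0354 -0.0139 -0.9993] dy 0.000703840344897344 n 1 t 3.85
[[ 0.0014  0.0002  0.001  -0.0007]]
[-0.2215  0.4268 -0.4067  0.009  -0.6998 -1.5741] [-0.0002  0.0018 -0.0029 -0.0028  0.0038 -0.0002] [ 0.0435 -0.197   0.0389] 23.380523202819976
```

```bash
python3 - <<'E'
from h import *
import json
s,p,r=st()
tip=np.array([480.3,-273.4,13.]); cen=np.array([480.3,-273.4,80.])
m=r.as_matrix()
json.dump(dict(p=p.tolist(),q=r.as_quat().tolist(),tip=(m.T@(tip-p)).tolist(),cen=(m.T@(cen-p)).tolist()),open('grasp.json','w'))
print(m.T@(tip-p),m.T@(cen-p)); print((m.T@[0,0,1])*0.1)
E
```

```text
[ 3.052   0.6467 53.0087] [  0.5314   0.2503 -13.9427]
[-0.0038 -0.0006 -0.0999]
```

>>> arm_command(commands=[0.001,0,-0.025,0,0.001,0,-0.025,0,0.001,0,-0.025,0,0.001,0,-0.025,0,0.001,0,-0.025,0])

```text
clock: 4.35
position: [468.5, -269.9, 189.5]
ee_rot: [0.109, 0.994, -0.003, 0.012]
contact_force: [1.4, -0.6, -0.4]
gripper_width: 23.4
```

```bash
cat >> h.py <<'E'
import json
try:
    G=json.load(open('grasp.json')); TIP=np.array(G['tip']); CEN=np.array(G['cen'])
except Exception: pass
def tip(): s,p,r=st(); return p+r.as_matrix()@TIP
def axis(): # pin tool's up axis in world
    s,p,r=st(); a=r.as_matrix()@(CEN-TIP); return a/np.linalg.norm(a)
E
python3 - <<'E'
from h import *
s=arm.read_state(); print(s["clock"],s["position"],tip(),axis(),s["contact_force"],s["gripper_width"],s["joints"])
E
```

```text
4.35 [ 468.5055 -269.9156  189.4924] [ 466.8608 -269.1168  136.4234] [ 0.0129 -0.0046  0.9999] [ 1.4382 -0.6032 -0.4461] 23.426077775442693 [-0.2202  0.2656 -0.2811  0.005  -1.0001 -1.5726]
```

```bash
python3 - <<'E'
from h import *
plan([530,30,230],80,8)
E
```

```text
pos [ 468.5055 -269.9156  189.4924] yaw 77.42734394739755 down [ 0.0225 -0.0094 -0.9997] dy 2.5726560526024542 n 8 t 4.35
[[ 0.0005  0.0382 -0.0052 -0.3216]
 [ 0.0003  0.0382 -0.0052 -0.3216]
 [ 0.0001  0.0382 -0.0052 -0.3216]
 [-0.0001  0.0382 -0.0052 -0.3216]
 [-0.0003  0.0382 -0.0052 -0.3216]
 [-0.0005  0.0382 -0.0052 -0.3216]
 [-0.0008  0.0382 -0.0052 -0.3216]
 [-0.001   0.0382 -0.0052 -0.3216]]
```

>>> arm_command(commands=[0,0.035,-0.008,-0.3,0,0.038,-0.008,-0.3,0,0.038,-0.006,-0.3,0,0.038,-0.005,-0.3,0,0.038,-0.005,-0.3])

```text
clock: 4.85
position: [508.0, -85.0, 225.4]
ee_rot: [0.101, 0.995, -0.004, 0.015]
contact_force: [0.5, -0.2, -0.4]
gripper_width: 23.6
```

>>> arm_command(commands=[0,0.038,-0.002,-0.3,0,0.038,-0.002,-0.3,0,0.03,0,-0.3,0,0,0,0,0,0,0,0])

```text
clock: 5.35
position: [529.0, 27.7, 229.2]
ee_rot: [0.089, 0.996, -0.003, 0.016]
contact_force: [-0.2, -0.1, -1.0]
gripper_width: 23.4
```

```bash
python3 - <<'E'
from h import *
s=arm.read_state(); print(s["clock"],s["position"],tip(),axis(),s["contact_force"],s["gripper_width"],s["joints"])
W=arm.camera_info("wrist")["world_from_camera"]; np.save('W4.npy',W)
snap("wrist","w4.png")
for t in ["button","pin_handle"]:
    for d in arm.place_of("wrist",t)[:3]: print(t,round(d["confidence"],2),w("wrist",d["centre"]))
E
```

```text
5.35 [528.9673  27.6617 229.2406] [527.6935  28.3369 176.1597] [ 0.0055 -0.003   1.    ] [-0.2081 -0.0915 -1.0113] 23.425522887177117 [ 0.3704  0.2092 -0.2571  0.0225 -1.0797 -2.1306]
button 0.61 [548.6919 122.3523  39.7637]
pin_handle 0.56 [522.6518  29.0741 241.5142]
```

View pics/w4.png

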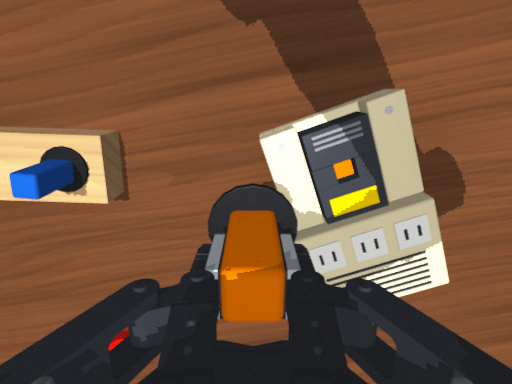

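```bash
python3 - <<'E'
from h import *
im=cv2.imread('pics/w4.png')
big=cv2.resize(im[80:230,255:415],None,fx=4,fy=4,interpolation=cv2.INTER_CUBIC);cv2.imwrite('pics/w4z.png',big)
E
```

```text
(no output)
```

View pics/w4z.png

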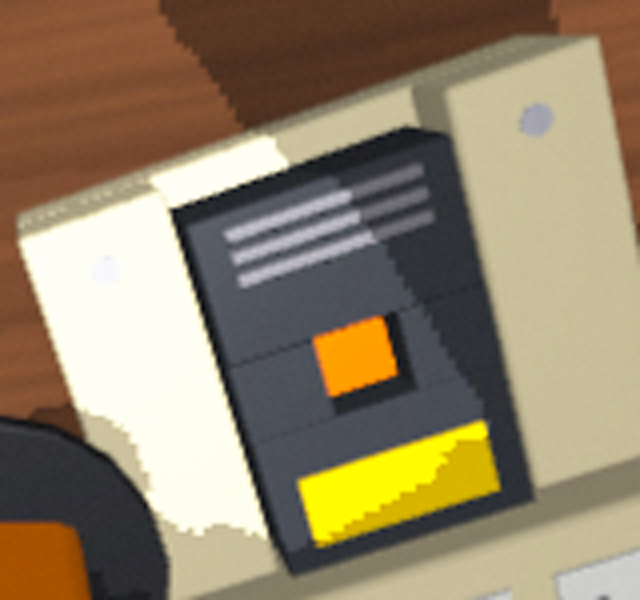

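```bash
python3 - <<'E'
from h import *
W=np.load('W4.npy'); print(W[:3,3])
z=lambda l:np.array(l)/4.+[255,80]
for zz in (50,55):
    q=ray("wrist",z([(314,340),(415,388),(333,411),(385,315)]),zz,W);print(zz,q,(q[0]+q[1])/2,np.linalg.norm(q[0]-q[1]))
q=ray("wrist",z([(398,375)]),43,W);print("btn BR",q)
# slide edges left / right, z=50 or55
for zz in (50,55):
    q=ray("wrist",z([(190,240),(295,572),(443,135),(533,497)]),zz,W); print(zz,q,ang(q[1]-q[0]),ang(q[3]-q[2]))
q=ray("wrist",z([(20,240),(596,40),(448,92),(533,488),(638,258)]),50,W); print("unit",q,ang(q[3]-q[2]),ang(q[4]-q[1]),ang(q[1]-q[0])-180+90)
E
```

```text
[453.3382  41.4783 368.8547]
50 [[541.8862 110.6668  50.    ]
 [559.6139 135.7021  50.    ]
 [562.1165 113.7632  50.    ]
 [538.5178 129.4559  50.    ]] [550.7501 123.1844  50.    ] 30.676323560786315
55 [[540.4977 109.5819  55.    ]
 [557.9474 134.2245  55.    ]
 [560.4107 112.6297  55.    ]
 [537.1821 128.0763  55.    ]] [549.2225 121.9032  55.    ] 30.195284266473227
btn BR [[557.4912 133.5252  43.    ]]
50 [[510.2141  82.0995  50.    ]
 [606.9321  99.0415  50.    ]
 [495.5485 147.2308  50.    ]
 [596.1748 165.0906  50.    ]] 9.935642220500466 10.064453132376636
55 [[509.3222  81.4625  55.    ]
 [604.5236  98.1388  55.    ]
 [494.8866 145.5724  55.    ]
 [593.9349 163.1522  55.    ]] 9.93564222050048 10.064453132376656
unit [[502.5072  39.4164  50.    ]
 [479.6597 185.1625  50.    ]
 [485.4554 149.1071  50.    ]
 [593.5435 165.2022  50.    ]
 [535.1387 194.2844  50.    ]] 8.46952189801773 9.33709272721756 8.909297350895486
```

```bash
cat >> h.py <<'E'
def plant(t1,yaw1=None,n=5):
    s,p,r=st(); t=tip(); print("tip",t,"axis",axis(),"F",s["contact_force"],"g",s["gripper_width"])
    plan(p+np.array(t1)-t,yaw1,n)
E
python3 - <<'E'
from h import *
plant([545,122.3,85],80,5)
E
```

```text
tip [527.6975  27.0821 176.3149] axis [ 0.0052 -0.003   1.    ] F [ 0.0575 -0.5442 -0.0127] g 23.125608225834668
pos [528.9535  26.4056 229.3962] yaw 79.60611644210223 down [ 0.0307 -0.0096 -0.9995] dy 0.39388355789776597 n 5 t 5.5
[[ 0.0006  0.0194  0.0182 -0.0788]
 [ 0.0006  0.0194  0.0182 -0.0788]
 [ 0.0006  0.0194  0.0182 -0.0788]
 [ 0.0005  0.0194  0.0182 -0.0788]
 [ 0.0005  0.0194  0.0182 -0.0788]]
```

>>> arm_command(commands=[0.001,0.03,0.005,0,0.001,0.032,0.015,0,0.001,0.032,0.03,0,0.001,0.002,0.035,0,0,0,0,0])

```text
clock: 6.0
position: [547.1, 117.6, 143.8]
ee_rot: [0.096, 0.995, -0.003, 0.018]
contact_force: [-0.3, -0.1, -0.3]
gripper_width: 23.6
```

```bash
python3 - <<'E'
from h import *
plant([549.5,122.3,62],80,3)
W=arm.camera_info("wrist")["world_from_camera"]; np.save('W5.npy',W)
snap("wrist","w5.png"); snap("side","s5.png"); im=cv2.imread('pics/s5.png'); cv2.imwrite('pics/s5z.png',cv2.resize(im[90:290,60:260],None,fx=3,fy=3,interpolation=cv2.INTER_CUBIC))
plant([549.5,122.3,62],80,3)
E
```

```text
tip [546.1106 118.3833  90.7056] axis [ 0.0004 -0.0045  1.    ] F [-0.3438 -0.0607 -0.292 ] g 23.589452126619246
pos [547.1065 117.6168 143.7912] yaw 78.9645973090113 down [ 0.0354 -0.0085 -0.9993] dy 1.035402690988704 n 3 t 6.0
[[-0.0005  0.0015  0.0096 -0.3451]
 [-0.0005  0.0015  0.0096 -0.3451]
 [-0.0005  0.0015  0.0096 -0.3451]]
tip [550.0686 119.3109  95.7063] axis [-0.0092 -0.0074  0.9999] F [0.4102 0.3351 0.7926] g 23.483183318751223
pos [550.5531 118.3903 148.7966] yaw 79.02363244335407 down [ 0.045  -0.0056 -0.999 ] dy 0.9763675566459256 n 3 t 6.1
[[ 0.0009  0.0009  0.0112 -0.3255]
 [ 0.0009  0.0009  0.0112 -0.3255]
 [ 0.0009  0.0009  0.0112 -0.3255]]
```

View pics/w5.png

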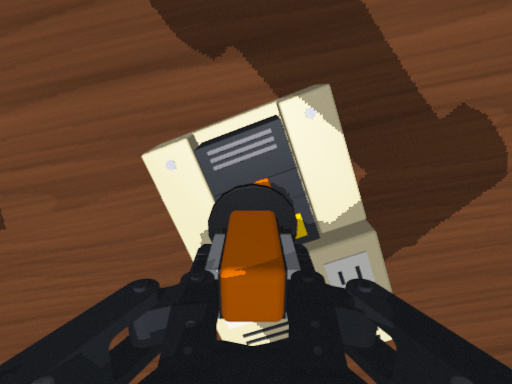

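View pics/s5z.png

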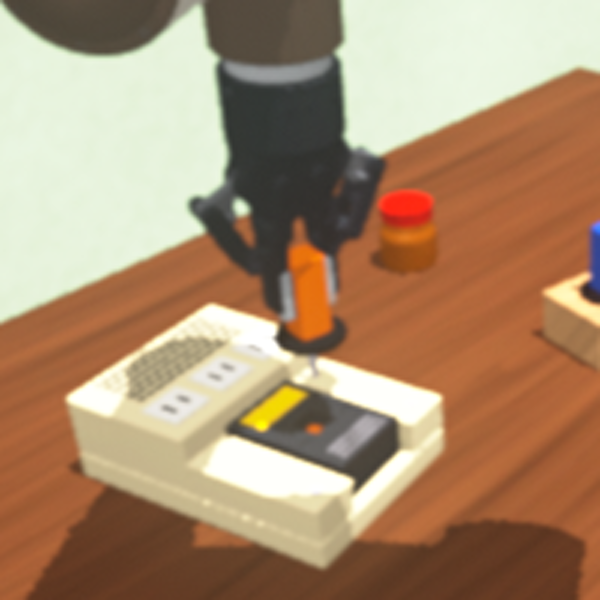

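>>> arm_command(commands=[0.001,0.001,0.012,-0.3,0.001,0.001,0.012,-0.3,0.001,0.001,0.01,-0.3,0,0,0,0,0,0,0,0])

```text
clock: 6.6
position: [552.6, 120.4, 117.8]
ee_rot: [0.089, 0.996, 0.001, 0.027]
contact_force: [1.1, -0.2, -0.1]
gripper_width: 23.3
```

```bash
python3 - <<'E'
from h import *
plant([549.5,122.3,50],80,1)
i=arm.camera_info("side");K=i["camera_matrix"];Wi=np.linalg.inv(i["world_from_camera"])
def pr(x): c=Wi@np.r_[x,1]; c=K@c[:3]; return c[:2]/c[2]
snap("side","s6.png"); im=cv2.imread('pics/s6.png'); x0,y0=120,180
cv2.imwrite('pics/s6z.png',cv2.resize(im[y0:y0+80,x0:x0+100],None,fx=7,fy=7,interpolation=cv2.INTER_CUBIC))
for q in (tip(),tip()+32*axis(),[549.5,122.3,43]): print((pr(q)-[x0,y0])*7)
plant([549.5,122.3,50],80,1)
E
```

```text
tip [552.6244 121.4616  64.6675] axis [-0.0182 -0.0106  0.9998] F [ 1.1476 -0.1754 -0.119 ] g 23.28008654847343
pos [552.6366 120.3841 117.7571] yaw 79.81345654878966 down [ 0.0542 -0.0019 -0.9985] dy 0.18654345121034055 n 1 t 6.6
[[ 0.004   0.0002  0.0145 -0.1865]]
[296.4873 319.7525]
[287.4576 232.7932]
[308.4644 381.4425]
tip [552.4815 121.4592  64.6008] axis [-0.0179 -0.0106  0.9998] F [-0.5364  0.9437  0.7938] g 23.24013750875437
pos [552.5086 120.3808 117.6904] yaw 79.80518265171797 down [ 0.0539 -0.0019 -0.9985] dy 0.19481734828202946 n 1 t 6.65
[[ 0.0039  0.0002  0.0144 -0.1948]]
```

View pics/s6z.png

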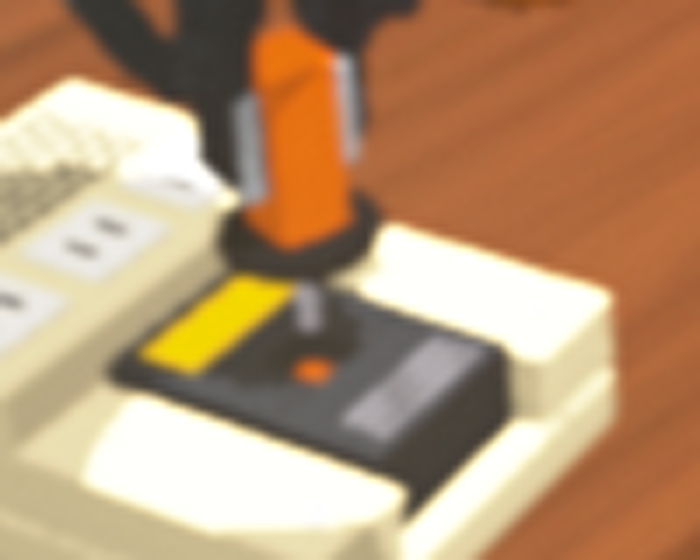

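>>> arm_command(commands=[0.004,0,0.012,0,0.002,0,0.01,0,0.001,0,0.003,0,0,0,0,0,0,0,0,0])

```text
clock: 7.15
position: [548.7, 122.3, 93.8]
ee_rot: [0.088, 0.996, 0.002, 0.029]
contact_force: [-1.1, -0.5, 1.2]
gripper_width: 23.6
```

```bash
python3 - <<'E'
from h import *
plant([549.5,122.3,36],80,1)
snap("side","s7.png"); im=cv2.imread('pics/s7.png'); x0,y0=120,180
cv2.imwrite('pics/s7z.png',cv2.resize(im[y0:y0+80,x0:x0+100],None,fx=7,fy=7,interpolation=cv2.INTER_CUBIC))
plant([549.5,122.3,36],80,1)
E
```

```text
tip [548.9663 123.4801  40.7193] axis [-0.0226 -0.012   0.9997] F [-1.1253 -0.451   1.175 ] g 23.566575010091157
pos [548.7455 122.3325  93.8069] yaw 79.8742161168383 down [ 0.0586 -0.0005 -0.9983] dy 0.1257838831617022 n 1 t 7.15
[[-0.0005 -0.0011  0.0047 -0.1258]]
tip [548.9748 123.4846  40.7838] axis [-0.0227 -0.0121  0.9997] F [-1.2143 -0.4221  1.5888] g 23.41839117831615
pos [548.7477 122.3313  93.8713] yaw 79.87145323829849 down [ 0.0587 -0.0004 -0.9983] dy 0.12854676170151436 n 1 t 7.2
[[-0.0004 -0.0011  0.0048 -0.1285]]
```

View pics/s7z.png

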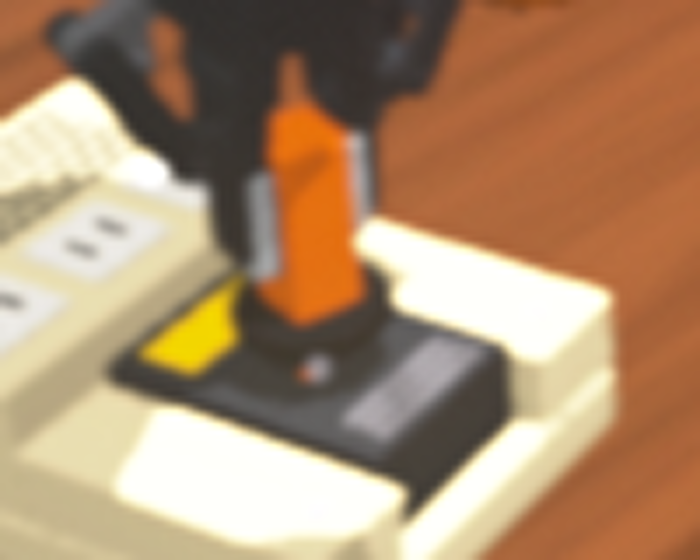

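>>> arm_command(commands=[0,-0.001,0.006,0,0.001,0,0.002,0,0,0,0,0,0,0,0,0,0,0,0,0])

```text
clock: 7.7
position: [549.7, 121.9, 88.2]
ee_rot: [0.088, 0.996, 0.003, 0.031]
contact_force: [-1.3, 0.7, 2.2]
gripper_width: 23.3
```

```bash
python3 - <<'E'
from h import *
plant([549.5,122.3,36],80,1)
t=tip()
a=np.radians(9.5); d=-np.array([np.cos(a),np.sin(a),0])
plant(t+d*50,79.9,5)
E
```

```text
tip [550.1285 123.1214  35.097 ] axis [-0.0272 -0.0132  0.9995] F [-1.3     0.6569  2.2206] g 23.33346084260138
pos [549.6671 121.9107  88.1816] yaw 79.938383030949 down [ 0.0631  0.0007 -0.998 ] dy 0.061616969051002 n 1 t 7.7
[[ 0.0004 -0.0009 -0.0009 -0.0616]]
tip [550.1285 123.1214  35.097 ] axis [-0.0272 -0.0132  0.9995] F [-1.3     0.6569  2.2206] g 23.33346084260138
pos [549.6671 121.9107  88.1816] yaw 79.938383030949 down [ 0.0631  0.0007 -0.998 ] dy -0.038383030948992314 n 5 t 7.7
[[ 0.0094 -0.0033 -0.0006  0.0077]
 [ 0.0094 -0.0033 -0.0006  0.0077]
 [ 0.0094 -0.0034 -0.0006  0.0077]
 [ 0.0094 -0.0034 -0.0006  0.0077]
 [ 0.0094 -0.0034 -0.0006  0.0077]]
```

>>> arm_command(commands=[0.0065,-0.0023,0.0002,0,0.0065,-0.0023,0,0,0.0065,-0.0023,0,0,0.0065,-0.0023,0,0,0,0,0,0])

```text
clock: 8.2
position: [524.3, 118.5, 88.0]
ee_rot: [0.087, 0.996, 0.005, 0.036]
contact_force: [-0.2, 0.2, 2.5]
gripper_width: 23.4
```

```bash
cat > q.py <<'E'
from h import *
import sys
plant([550.1,123.1,35],79.9,1)
t0=np.array([550.1,123.1,35]); v=tip()-t0; a=np.radians(9.5); print("along",-(v[0]*np.cos(a)+v[1]*np.sin(a)),"side",-v[0]*np.sin(a)+v[1]*np.cos(a),"z",tip()[2])
if len(sys.argv)>1:
    f=sys.argv[1]; snap("side",f+".png"); im=cv2.imread('pics/'+f+'.png'); x0,y0=120,180
    cv2.imwrite('pics/'+f+'z.png',cv2.resize(im[y0:y0+100,x0:x0+120],None,fx=6,fy=6,interpolation=cv2.INTER_CUBIC))
E
python3 q.py s8
```

```text
tip [525.307  119.8843  34.9548] axis [-0.0372 -0.0169  0.9992] F [-0.1605  0.211   2.4858] g 23.373297699968333
pos [524.3156 118.4762  88.0273] yaw 80.051525606963 down [ 0.0731  0.0046 -0.9973] dy -0.15152560696299133 n 1 t 8.2
[[-0.0238  0.0075  0.0018  0.1515]]
along 24.98376560989519 side 0.9204105277026948 z 34.9547548794084
```

View pics/s8z.png

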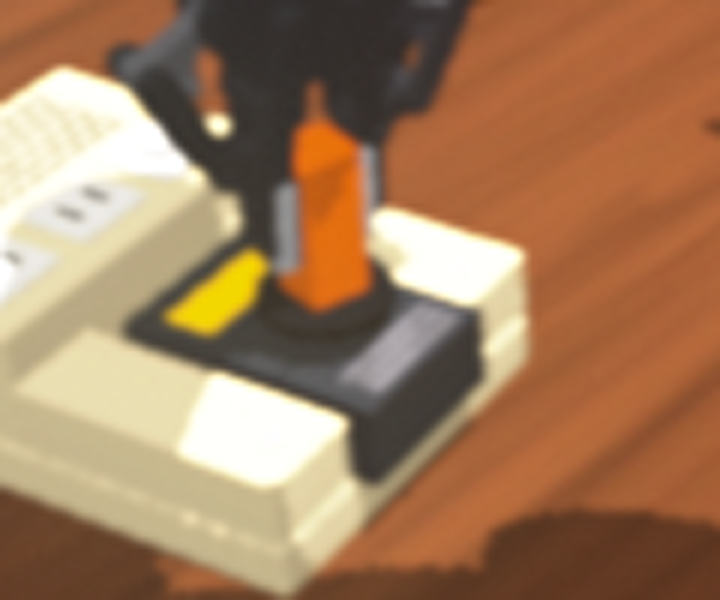

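>>> arm_command(commands=[0.0075,-0.0028,0.0002,0.1,0.0075,-0.0028,0,0,0.0075,-0.0028,0,0,0.0075,-0.0028,0,0,0,0,0,0])

```text
clock: 8.75
position: [494.5, 113.5, 87.9]
ee_rot: [0.087, 0.995, 0.007, 0.04]
contact_force: [-0.1, -0.5, 2.7]
gripper_width: 23.6
```

```bash
python3 q.py s9
```

```text
tip [495.9475 115.0777  34.8711] axis [-0.0455 -0.0195  0.9988] F [-0.0774 -0.5386  2.6691] g 23.626099310865406
pos [494.5133 113.5313  87.9297] yaw 80.05107434149474 down [ 0.0815  0.0071 -0.9967] dy -0.1510743414947342 n 1 t 8.75
[[-0.0518  0.0173  0.0043  0.1511]]
along 54.73391766521744 side 1.0254949836009386 z 34.87114085448025
```

View pics/s9z.png

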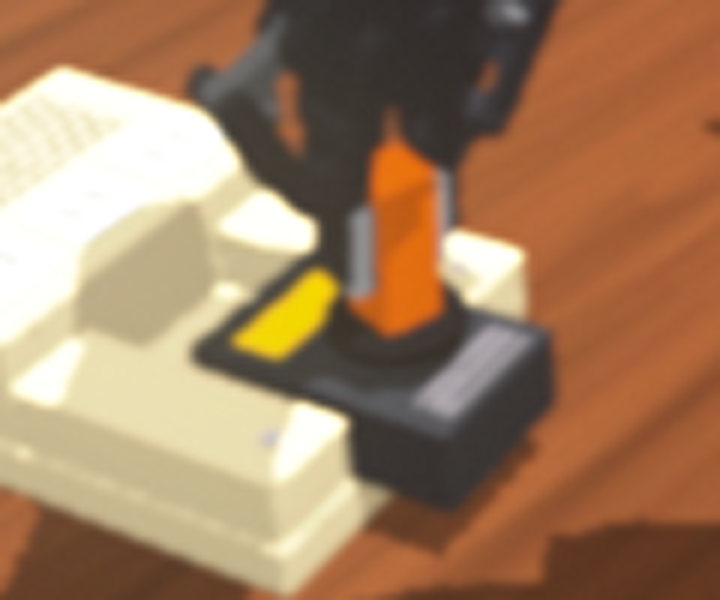

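>>> arm_command(commands=[0.0045,-0.0017,0.0002,0,0.0045,-0.0017,0,0,0,0,0,0,0,0,0,0,0,0,0,0])

```text
clock: 9.3
position: [486.0, 112.2, 87.9]
ee_rot: [0.087, 0.995, 0.008, 0.042]
contact_force: [0.2, -0.7, 3.8]
gripper_width: 23.5
```

```bash
python3 q.py s10
```

```text
tip [487.5958 113.7515  34.811 ] axis [-0.0487 -0.0201  0.9986] F [ 0.1978 -0.7045  3.7906] g 23.523102271526195
pos [485.9943 112.1729  87.8638] yaw 80.10991013314936 down [ 0.0846  0.0078 -0.9964] dy -0.20991013314935003 n 1 t 9.3
[[-0.0597  0.0199  0.0052  0.2099]]
along 63.18997564258877 side 1.0959034184110443 z 34.81099248531721
```

```bash
python3 - <<'E'
from h import *
t=tip(); plant(t+[5,1,0],None,1); plant(t+[3,0,100],None,3)
E
```

```text
tip [487.6143 113.7584  34.795 ] axis [-0.0486 -0.0201  0.9986] F [ 1.1186 -0.1519  4.712 ] g 23.28877846477649
pos [486.0159 112.1804  87.8479] yaw 80.10683098330989 down [ 0.0846  0.0078 -0.9964] dy 0 n 1 t 9.35
[[-0.0047  0.0018  0.0004  0.    ]]
tip [487.6143 113.7584  34.795 ] axis [-0.0486 -0.0201  0.9986] F [ 1.1186 -0.1519  4.712 ] g 23.28877846477649
pos [486.0159 112.1804  87.8479] yaw 80.10683098330989 down [ 0.0846  0.0078 -0.9964] dy 0 n 3 t 9.35
[[-0.0037  0.0009 -0.0331  0.    ]
 [-0.0037  0.0009 -0.0331  0.    ]
 [-0.0037  0.0009 -0.0331  0.    ]]
```

>>> arm_command(commands=[-0.005,0.002,0,0,-0.002,0,-0.015,0,-0.004,0,-0.03,0,-0.004,0,-0.04,0,-0.004,0,-0.04,0])

```text
clock: 9.85
position: [486.7, 106.6, 205.7]
ee_rot: [0.089, 0.996, 0.0, 0.027]
contact_force: [2.0, 0.9, -0.9]
gripper_width: 23.5
```

```bash
python3 q.py s11; python3 - <<'E'
from h import *
snap("top","t11.png"); im=cv2.imread('pics/t11.png'); cv2.imwrite('pics/t11z.png',cv2.resize(im[75:235,110:270],None,fx=4,fy=4,interpolation=cv2.INTER_CUBIC))
snap("wrist","w11.png")
E
```

```text
tip [486.7437 107.514  152.6485] axis [-0.0185 -0.008   0.9998] F [ 2.0337  0.8868 -0.9264] g 23.479171736071706
pos [486.7419 106.5757 205.7407] yaw 79.82247133141563 down [ 0.0545 -0.0045 -0.9985] dy 0.07752866858437812 n 1 t 9.85
[[-0.0531  0.0259  0.1209 -0.0775]]
along 65.05984917932327 side -4.915448275466794 z 152.64849704285905
```

View pics/s11z.png

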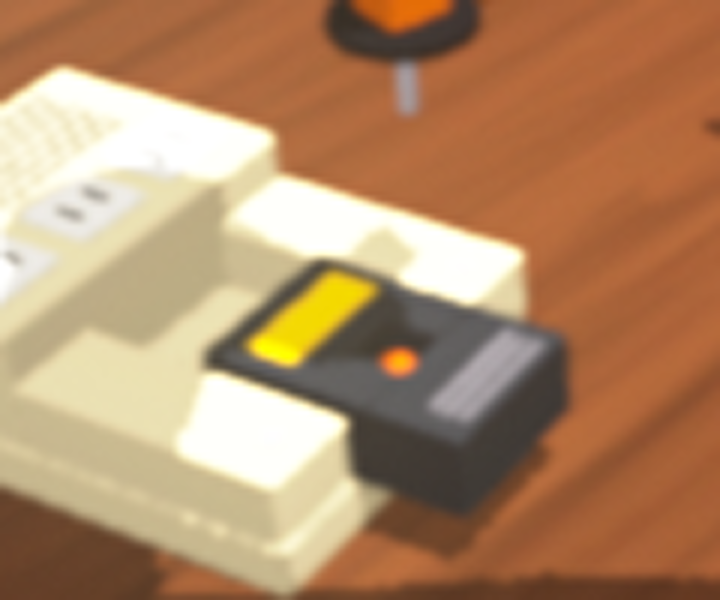

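View pics/w11.png

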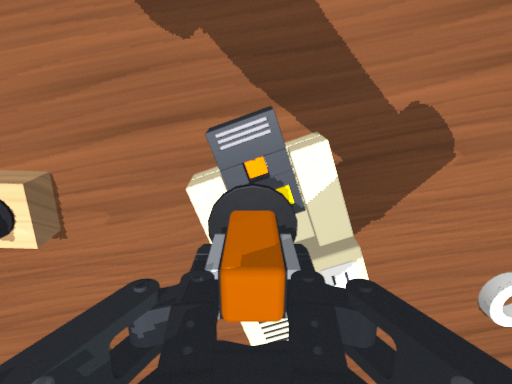

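```bash
python3 - <<'E'
from h import *
q=ray("side",[(164.9,233),(186.5,240.3)],43); print(q,np.linalg.norm(q[1]-q[0]))
for d in arm.place_of("top","button")[:2]: print(d["confidence"],w("top",d["centre"]))
for d in arm.place_of("side","button")[:2]: print(d["confidence"],w("side",d["centre"]))
s,p,r=st(); t=tip(); m=np.array([479.9,-274.2,150]); plant([479.9,-200,150],77.5,8)
E
```

```text
[[552.0829 117.4687  43.    ]
 [496.3441 107.973   43.    ]] 56.5418589221373
0.67 [499.1205 112.5967  45.3913]
0.61 [495.0763 110.3732  42.709 ]
tip [487.2785 107.8137 151.7047] axis [-0.0206 -0.0092  0.9997] F [ 0.1951  0.138  -1.3498] g 23.725854536053085
pos [487.1636 106.8123 204.7956] yaw 79.8185955384715 down [ 0.0566 -0.0033 -0.9984] dy -2.3185955384714987 n 8 t 10.1
[[-0.0059 -0.038   0.0003  0.2898]
 [-0.0061 -0.038   0.0003  0.2898]
 [-0.0063 -0.038   0.0003  0.2898]
 [-0.0065 -0.0379  0.0003  0.2898]
 [-0.0067 -0.0379  0.0003  0.2898]
 [-0.0068 -0.0379  0.0003  0.2898]
 [-0.007  -0.0378  0.0004  0.2898]
 [-0.0072 -0.0378  0.0004  0.2898]]
```

>>> arm_command(commands=[-0.004,-0.03,0,0.3,-0.004,-0.038,0,0.3,-0.004,-0.038,0,0.3,-0.004,-0.038,0,0.3,-0.004,-0.038,0,0.3])

```text
clock: 10.6
position: [465.9, -78.7, 193.4]
ee_rot: [0.098, 0.995, -0.002, 0.016]
contact_force: [0.7, -0.2, -0.5]
gripper_width: 23.4
```

```bash
python3 - <<'E'
from h import *
plant([480,-273.8,145],77.5,5)
E
```

```text
tip [464.783  -77.8926 140.365 ] axis [ 0.0034 -0.0057  1.    ] F [ 0.7076 -0.242  -0.5131] g 23.432021824732164
pos [465.9338 -78.7262 193.4465] yaw 78.69676922078963 down [ 0.0323 -0.0075 -0.9994] dy -1.1967692207896334 n 5 t 10.6
[[-0.0107 -0.0378 -0.0005  0.2394]
 [-0.0108 -0.0378 -0.0005  0.2394]
 [-0.011  -0.0377 -0.0005  0.2394]
 [-0.0112 -0.0377 -0.0005  0.2394]
 [-0.0113 -0.0376 -0.0005  0.2394]]
```

>>> arm_command(commands=[-0.01,-0.038,-0.005,0.2,-0.011,-0.038,-0.003,0.2,-0.011,-0.038,-0.003,0.2,-0.011,-0.037,-0.002,0.3,-0.01,-0.03,0,0.3])

```text
clock: 11.1
position: [471.3, -273.2, 195.7]
ee_rot: [0.11, 0.994, -0.001, 0.003]
contact_force: [1.2, 0.5, -0.5]
gripper_width: 23.1
```

>>> arm_command(commands=[0,0,0,0,0,0,0,0,0,0,0,0,0,0,0,0,0,0,0,0])

```text
clock: 11.6
position: [466.8, -273.0, 187.2]
ee_rot: [0.113, 0.994, 0.002, -0.006]
contact_force: [-0.6, -0.3, -0.8]
gripper_width: 23.4
```

```bash
python3 - <<'E'
from h import *
plant([480.2,-273.8,60],77.5,3)
W=arm.camera_info("wrist")["world_from_camera"]; np.save('W12.npy',W)
snap("wrist","w12.png")
snap("side","s12.png"); im=cv2.imread('pics/s12.png'); cv2.imwrite('pics/s12z.png',cv2.resize(im[90:220,220:350],None,fx=4,fy=4,interpolation=cv2.INTER_CUBIC))
plant([480.2,-273.8,60],77.5,3)
E
```

```text
tip [ 463.3958 -271.4149  134.198 ] axis [ 0.0466 -0.0186  0.9987] F [-0.5536 -0.344  -0.8178] g 23.383982497665833
pos [ 466.8228 -272.9598  187.1652] yaw 77.06628710080338 down [-0.0113  0.0044 -0.9999] dy 0.43371289919662104 n 3 t 11.6
[[-0.0059  0.0004  0.0247 -0.1446]
 [-0.0059  0.0004  0.0247 -0.1446]
 [-0.0059  0.0004  0.0247 -0.1446]]
tip [ 463.655  -271.5841  134.5336] axis [ 0.0459 -0.0183  0.9988] F [-0.038  -0.1542 -0.2654] g 23.15047310476726
pos [ 467.0446 -273.1152  187.5037] yaw 77.06946378240438 down [-0.0106  0.0041 -0.9999] dy 0.4305362175956162 n 3 t 11.7
[[-0.0058  0.0005  0.0248 -0.1435]
 [-0.0058  0.0005  0.0248 -0.1435]
 [-0.0058  0.0004  0.0248 -0.1435]]
```

View pics/w12.png

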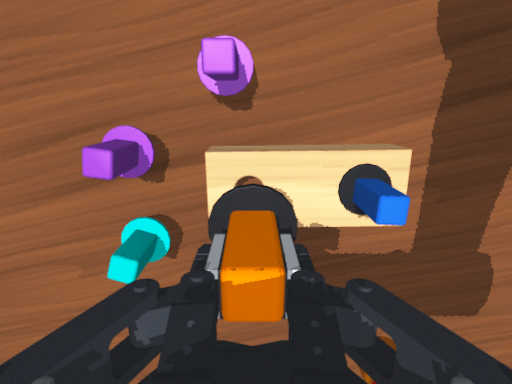

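View pics/s12z.png

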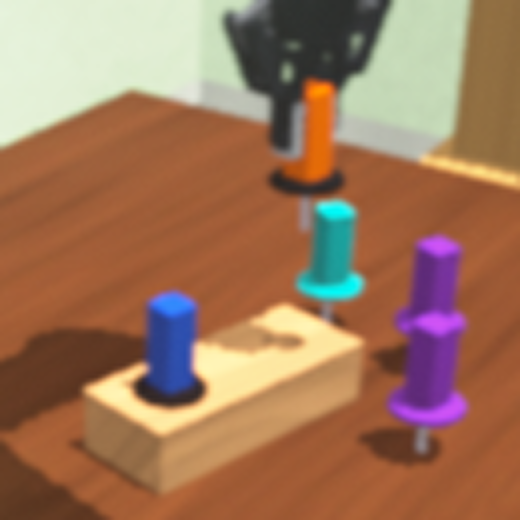

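>>> arm_command(commands=[-0.006,0,0.024,-0.1,-0.006,0,0.024,-0.1,-0.005,0,0.02,-0.1,0,0,0,0,0,0,0,0])

```text
clock: 12.2
position: [486.0, -275.2, 121.1]
ee_rot: [0.108, 0.994, 0.001, -0.002]
contact_force: [0.3, -0.1, 0.0]
gripper_width: 23.6
```

```bash
python3 - <<'E'
from h import *
plant([480.2,-273.8,60],77.5,1)
snap("wrist","w13.png")
snap("side","s13.png"); im=cv2.imread('pics/s13.png'); cv2.imwrite('pics/s13z.png',cv2.resize(im[120:220,230:330],None,fx=6,fy=6,interpolation=cv2.INTER_CUBIC))
i=arm.camera_info("side");K=i["camera_matrix"];Wi=np.linalg.inv(i["world_from_camera"])
def pr(x): c=Wi@np.r_[x,1]; c=K@c[:3]; return c[:2]/c[2]
for q in (tip(),tip()+32*axis(),[480,-274.2,45]): print((pr(q)-[230,120])*6)
plant([480.2,-273.8,60],77.5,1)
E
```

```text
tip [ 482.938  -273.8481   68.1148] axis [ 0.0387 -0.0153  0.9991] F [ 0.3397 -0.1417  0.0278] g 23.599043508749304
pos [ 485.9532 -275.2123  121.112 ] yaw 77.63968778170495 down [-0.0033  0.0015 -1.    ] dy -0.13968778170495 n 1 t 12.2
[[ 0.0027 -0.0005  0.0081  0.1397]]
[343.7071 281.3866]
[346.057 217.172]
[346.6028 328.06  ]
tip [ 482.9744 -273.8996   68.4363] axis [ 0.0379 -0.0154  0.9992] F [ 0.2578 -0.8838 -1.7305] g 23.03694578132512
pos [ 485.9446 -275.2684  121.436 ] yaw 77.61545229040323 down [-0.0024  0.0016 -1.    ] dy -0.11545229040322624 n 1 t 12.3
[[ 0.0027 -0.0005  0.0084  0.1155]]
```

View pics/s13z.png

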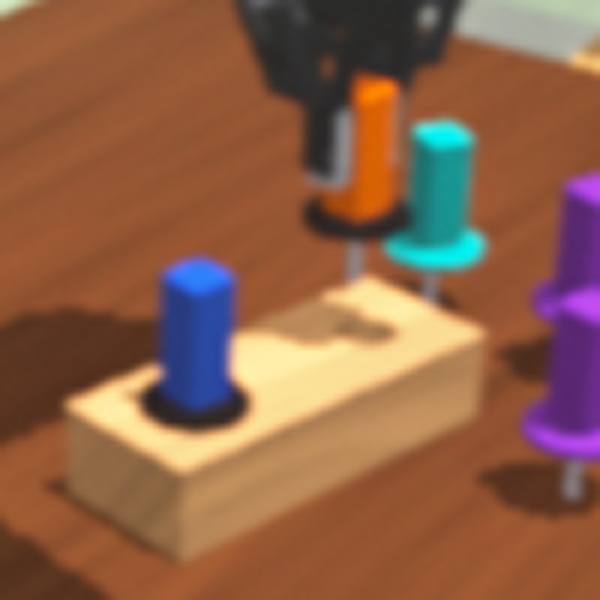

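```bash
python3 - <<'E'
from h import *
im=cv2.imread('pics/s13.png'); a=cv2.resize(im[160:190,260:310],None,fx=14,fy=14,interpolation=cv2.INTER_CUBIC)
im=cv2.imread('pics/w12.png'); b=cv2.resize(im[140:240,200:300],None,fx=5,fy=5,interpolation=cv2.INTER_CUBIC)
cv2.imwrite('pics/a13.png',a);cv2.imwrite('pics/b12.png',b)
im=cv2.imread('pics/w13.png'); b=cv2.resize(im[140:260,180:340],None,fx=5,fy=5,interpolation=cv2.INTER_CUBIC);cv2.imwrite('pics/b13.png',b)
E
```

```text
(no output)
```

View pics/a13.png

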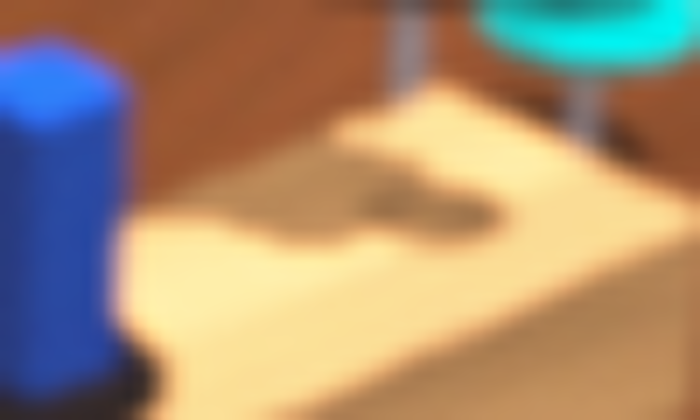

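View pics/b12.png

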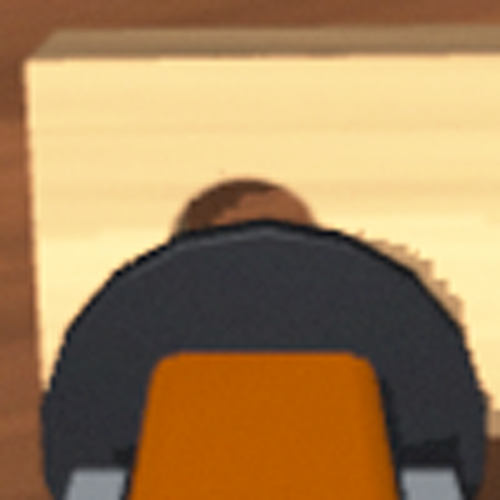

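View pics/b13.png

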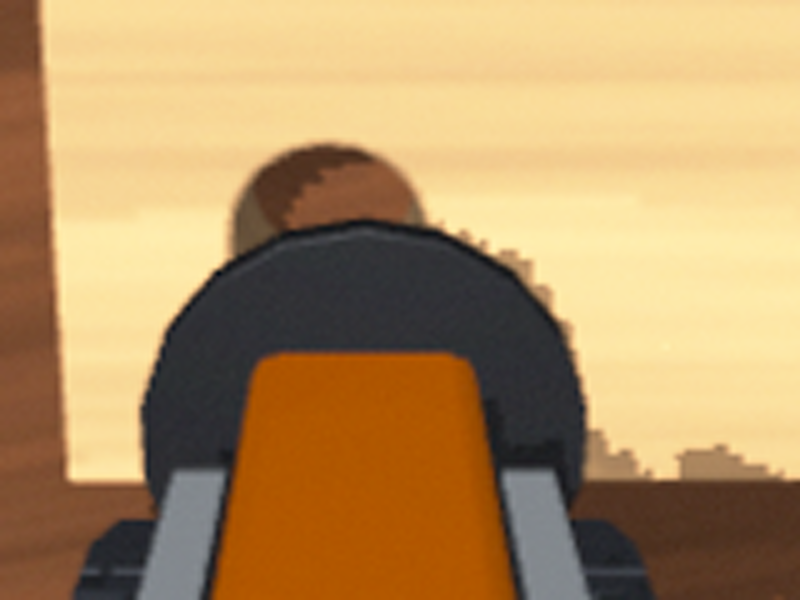

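```bash
python3 - <<'E'
from h import *
print(ray("side",[(290.7,175)],45))
q=ray("wrist",np.array([(232,235),(425,240),(329,143)])/5.+[180,140],45); print(q,(q[0]+q[1])/2, np.linalg.norm(q[0]-q[1]))
# block edges check: left edge & bottom edge corner
c=ray("wrist",np.array([(66,481),(45,10)])/5.+[180,140],45); print("corner",c)
# tip+guard in wrist px
i=arm.camera_info("wrist");K=i["camera_matrix"];Wi=np.linalg.inv(i["world_from_camera"])
def pr(x): c=Wi@np.r_[x,1]; c=K@c[:3]; return c[:2]/c[2]
g=tip()+32*axis(); print((pr(g)-[180,140])*5, (pr(tip()+37*axis())-[180,140])*5)
E
```

```text
[[ 472.4903 -277.5432   45.    ]]
[[ 469.8054 -291.3093   45.    ]
 [ 476.582  -264.0281   45.    ]
 [ 459.5319 -274.5165   45.    ]] [ 473.1937 -277.6687   45.    ] 28.11021334008677
corner [[ 502.1652 -325.2854   45.    ]
 [ 432.5602 -309.0723   45.    ]]
[368.9173 452.5511] [368.8738 472.2598]
```

```bash
cat > fit.py <<'E'
from h import *
i=arm.camera_info("wrist");K=i["camera_matrix"];Wi=np.linalg.inv(i["world_from_camera"])
def prm(X): c=(Wi[:3,:3]@X.T).T+Wi[:3,3]; c=(K@c.T).T; return c[:,:2]/c[:,2:]
s,p,r=st(); m=r.as_matrix(); ax=axis()
th=np.linspace(0,2*np.pi,180)
e1=np.cross(ax,[0,1,0]);e1/=np.linalg.norm(e1);e2=np.cross(ax,e1)
circ=25*(np.cos(th)[:,None]*e1+np.sin(th)[:,None]*e2)
from scipy.optimize import least_squares
def ext(o):
    t=p+m@(TIP+o); q=np.vstack([prm(t+32*ax+circ),prm(t+37*ax+circ)]); q=(q-[180,140])*5
    return np.array([q[:,0].min(),q[:,0].max(),q[:,1].min()])
print(ext(np.zeros(3)))
f=least_squares(lambda o:ext(o)-[142,585,222],np.zeros(3)); print("offset mm tool axes",f.x,ext(f.x), "tip",p+m@(TIP+f.x))
E
python3 fit.py
```

```text
[142.1043 596.0301 242.5238]
offset mm tool axes [ 1.037  -0.6049  4.7152] [142. 585. 222.] tip [ 481.8204 -274.2606   63.7234]
```

```bash
python3 - <<'E'
from h import *
u=np.array([0.2096,0.978,0])
b=ray("top",np.array([(134,79),(493,160),(465,299),(106,223)])/5.+[240,140],45); print("top",b.mean(0),b.mean(0)-55*u, ang(b[0]-b[1]))
# side block top corners in s13z (6x, off 230,120): left(65,408) front(187,470) right(487,330) back(368,276)
b=ray("side",np.array([(65,407),(186,471),(488,330),(368,276)])/6.+[230,120],45); print("side",b,b.mean(0),b.mean(0)-55*u)
W=np.load('W12.npy')
q=ray("wrist",np.array([(172,230),(316,228),(246,178)])/5.+[200,140],45,W); print("w12",q, q[2]+14*np.array([.978,-.21,0]))
# block corners in w12.png: (205,151)left top,(411,150) right top,(209,228?),(406,226)
q=ray("wrist",np.array([(206,151.5),(411.5,149.5),(407,226.5)]),45,W); print("w12 block",q,(q[0]+q[2])/2,(q[0]+q[2])/2-55*u,np.linalg.norm(q[0]-q[1]))
for z in (62,65,68): print("tip side",z,ray("side",[(230+355/6,120+283/6)],z))
E
```

```text
top [ 485.6401 -226.3257   45.    ] [ 474.1121 -280.1157   45.    ] 77.59061124923657
side [[ 539.0031 -136.6223   45.    ]
 [ 466.2651 -124.7861   45.    ]
 [ 426.6876 -312.6586   45.    ]
 [ 500.1102 -326.438    45.    ]] [ 483.0165 -225.1262   45.    ] [ 471.4885 -278.9162   45.    ]
w12 [[ 466.2993 -290.2995   45.    ]
 [ 472.0282 -263.6797   45.    ]
 [ 459.6385 -274.3849   45.    ]] [ 473.3305 -277.3249   45.    ]
w12 block [[ 428.7404 -307.851    45.    ]
 [ 469.1612 -123.9712   45.    ]
 [ 544.2661 -134.8831   45.    ]] [ 486.5032 -221.3671   45.    ] [ 474.9752 -275.1571   45.    ] 188.27016911517552
tip side 62 [[ 484.3542 -286.7955   62.    ]]
tip side 65 [[ 481.3843 -281.611    65.    ]]
tip side 68 [[ 478.4144 -276.4264   68.    ]]
```

```bash
python3 - <<'E'
from h import *
plant([476.5,-276.4,54],77.5,2)
E
```

```text
tip [ 482.9744 -273.8996   68.4363] axis [ 0.0379 -0.0154  0.9992] F [ 0.2578 -0.8838 -1.7305] g 23.03694578132512
pos [ 485.9446 -275.2684  121.436 ] yaw 77.61545229040323 down [-0.0024  0.0016 -1.    ] dy -0.11545229040322624 n 2 t 12.3
[[ 0.0029 -0.0019  0.0072  0.0577]
 [ 0.0029 -0.0019  0.0072  0.0577]]
```

>>> arm_command(commands=[0.003,-0.002,0.007,0,0.003,-0.002,0.007,0,0.001,0,0,0,0,0,0,0,0,0,0,0])

```text
clock: 12.8
position: [478.1, -278.2, 109.3]
ee_rot: [0.108, 0.994, 0.0, 0.001]
contact_force: [0.9, 0.2, -0.8]
gripper_width: 23.0
```

```bash
python3 - <<'E'
from h import *
plant([477.5,-276.4,20],77.5,2)
snap("wrist","w14.png"); im=cv2.imread('pics/w14.png'); b=cv2.resize(im[140:260,180:340],None,fx=5,fy=5,interpolation=cv2.INTER_CUBIC);cv2.imwrite('pics/b14.png',b)
snap("side","s14.png"); im=cv2.imread('pics/s14.png'); cv2.imwrite('pics/a14.png',cv2.resize(im[150:190,260:310],None,fx=14,fy=14,interpolation=cv2.INTER_CUBIC))
plant([477.5,-276.4,20],77.5,2)
E
```

```text
tip [ 475.3897 -276.9524   56.2835] axis [ 0.0329 -0.014   0.9994] F [ 0.8731  0.1556 -0.8093] g 22.992026707925433
pos [ 478.0977 -278.2479  109.299 ] yaw 77.60574842455398 down [ 0.0025  0.0002 -1.    ] dy -0.1057484245539797 n 2 t 12.8
[[-0.0009  0.0005  0.0181  0.0529]
 [-0.0009  0.0005  0.0181  0.0529]]
tip [ 475.6034 -276.9551   56.3488] axis [ 0.0327 -0.0139  0.9994] F [ 0.7537 -0.2286 -1.0059] g 23.14727306882847
pos [ 478.2998 -278.2457  109.3651] yaw 77.61388785529056 down [ 0.0028  0.0001 -1.    ] dy -0.11388785529055667 n 2 t 12.9
[[-0.0008  0.0005  0.0182  0.0569]
 [-0.0008  0.0005  0.0182  0.0569]]
```

View pics/a14.png

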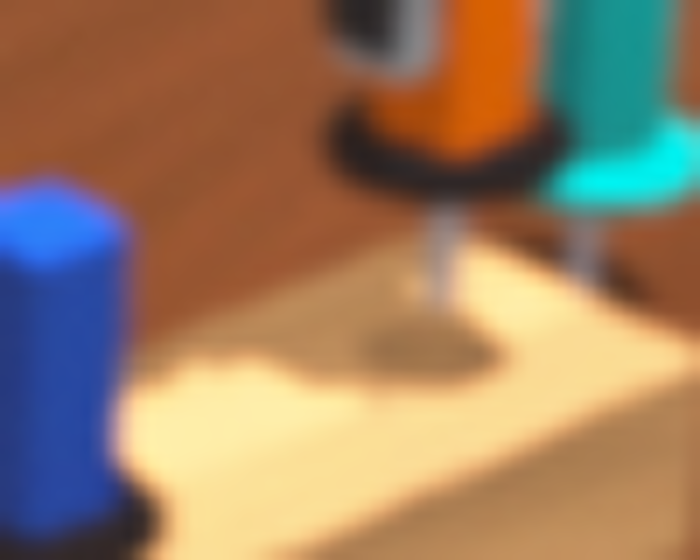

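View pics/b14.png

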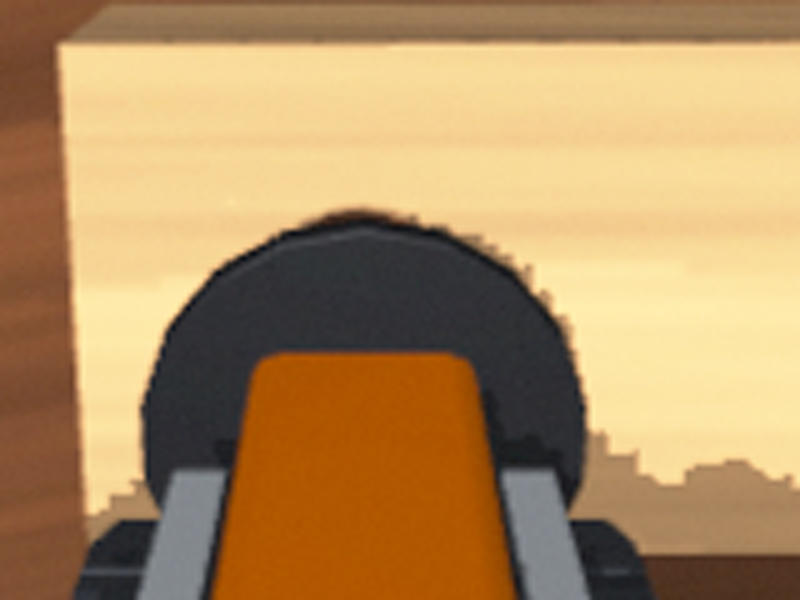

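```bash
python3 - <<'E'
from h import *
q=ray("wrist",np.array([(352,207),(66,44)])/5.+[180,140],45); print(q, q[0]+14*np.array([.978,-.21,0]))
E
sed -i 's/^/ /;s/^ //' fit.py; python3 fit.py
```

```text
[[ 459.17   -275.7044   45.    ]
 [ 429.2406 -307.9125   45.    ]] [ 472.862  -278.6444   45.    ]
[142.0912 596.0537 242.2333]
offset mm tool axes [ 1.0029 -0.6056  4.7195] [142. 585. 222.] tip [ 474.507  -277.331    51.6262]
```

>>> arm_command(commands=[0.001,-0.0005,0.01,0,0.001,0,0.01,0,0.001,0,0.007,0,0.001,0,0,0,0,0,0,0])

```text
clock: 13.4
position: [473.7, -277.7, 79.2]
ee_rot: [0.108, 0.994, 0.0, 0.001]
contact_force: [0.7, 0.0, -0.7]
gripper_width: 22.9
```

```bash
python3 - <<'E'
from h import *
plant([475,-277.5,14],77.5,2)
snap("side","s15.png"); im=cv2.imread('pics/s15.png'); cv2.imwrite('pics/a15.png',cv2.resize(im[140:190,255:315],None,fx=12,fy=12,interpolation=cv2.INTER_CUBIC))
E
```

```text
tip [ 470.9625 -276.3609   26.1831] axis [ 0.0341 -0.0144  0.9993] F [ 0.7344  0.0081 -0.6577] g 22.929045155492865
pos [ 473.7334 -277.6754   79.1949] yaw 77.61134063706471 down [ 0.0013  0.0005 -1.    ] dy -0.11134063706471409 n 2 t 13.4
[[-0.0021 -0.0001  0.0061  0.0557]
 [-0.0021 -0.0001  0.0061  0.0557]]
```

View pics/a15.png

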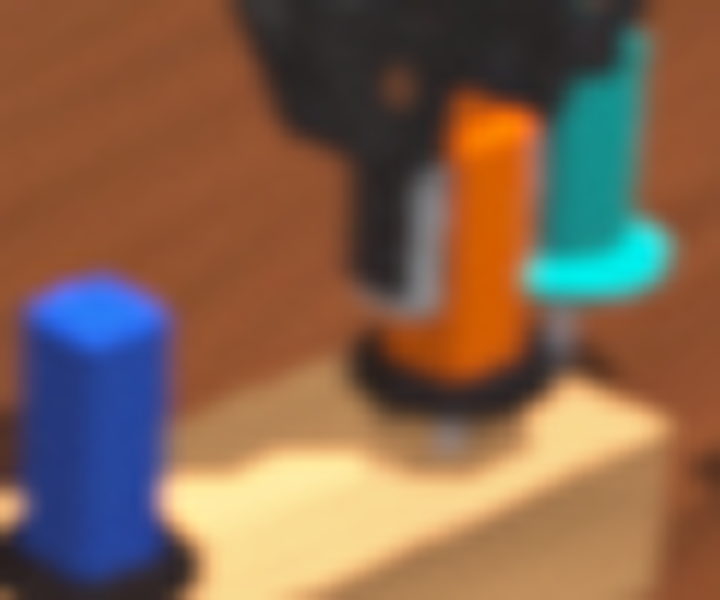

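>>> arm_command(commands=[-0.001,0,0.008,0,-0.001,0,0.004,0,0,0,0,0,0,0,0,0,0,0,0,0])

```text
clock: 13.95
position: [476.6, -278.3, 66.7]
ee_rot: [0.108, 0.994, 0.0, 0.001]
contact_force: [-0.3, 0.5, -0.4]
gripper_width: 23.4
```

```bash
python3 - <<'E'
from h import *
plant([475,-277.5,13],77.5,2)
snap("side","s16.png"); im=cv2.imread('pics/s16.png'); cv2.imwrite('pics/a16.png',cv2.resize(im[140:190,255:315],None,fx=12,fy=12,interpolation=cv2.INTER_CUBIC))
E
```

```text
tip [ 473.8743 -276.9967   13.7067] axis [ 0.0329 -0.0139  0.9994] F [-0.315   0.4764 -0.3649] g 23.413642827824404
pos [ 476.5779 -278.2873   66.7226] yaw 77.62643636443426 down [ 0.0026  0.0001 -1.    ] dy -0.1264363644342552 n 2 t 13.95
[[-0.0006 -0.0001  0.0004  0.0632]
 [-0.0006 -0.0001  0.0004  0.0632]]
```

View pics/a16.png

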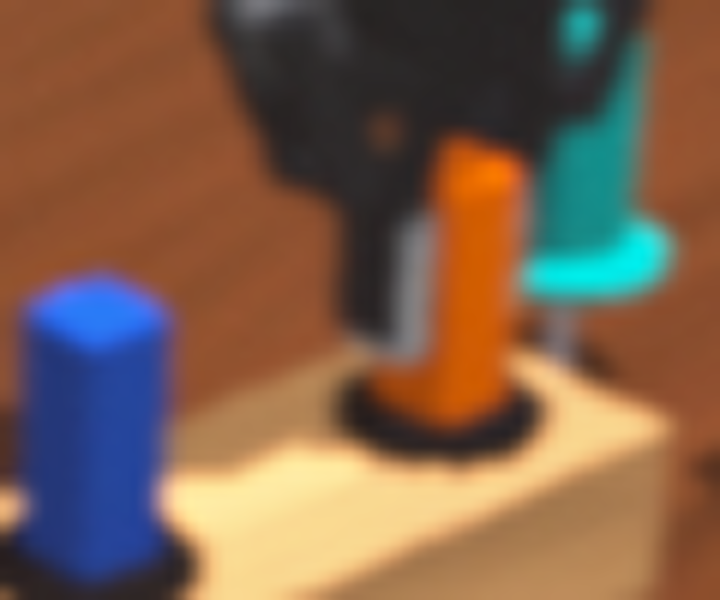

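>>> arm_command(commands=[0,0,0.0025,0,0,0,0.001,0,0,0,0,0,0,0,0,0,0,0,0,0])

```text
clock: 14.5
position: [477.2, -278.5, 66.9]
ee_rot: [0.107, 0.994, -0.0, 0.003]
contact_force: [-0.8, -0.1, -0.5]
gripper_width: 23.4
```

```bash
python3 - <<'E'
from h import *
plant([475,-277.5,13],77.5,2); print(arm.read_state()["wrist_torque"])
E
```

```text
tip [ 474.6048 -277.2706   13.9048] axis [ 0.0306 -0.0124  0.9995] F [-0.7595 -0.0582 -0.5317] g 23.436794905865575
pos [ 477.1885 -278.4804   66.9285] yaw 77.71243013136016 down [ 0.0049 -0.0014 -1.    ] dy -0.21243013136016486 n 2 t 14.5
[[-0.0002 -0.0001  0.0005  0.1062]
 [-0.0002 -0.0001  0.0005  0.1062]]
[-0.02    0.0033 -0.0478]
```

>>> arm_command(commands=[0,0,0,0,0,0,0,0,0,0,0,0,0,0,0,0,0,0,0,0], jaw=0.9)

```text
clock: 15.0
position: [477.3, -278.6, 66.4]
ee_rot: [0.107, 0.994, -0.0, 0.002]
contact_force: [0.1, 0.5, -0.1]
gripper_width: 76.7
```

```bash
python3 - <<'E'
from h import *
s=arm.read_state(); print(s["position"],s["contact_force"],s["gripper_width"])
snap("side","s17.png"); im=cv2.imread('pics/s17.png'); cv2.imwrite('pics/a17.png',cv2.resize(im[140:190,255:315],None,fx=12,fy=12,interpolation=cv2.INTER_CUBIC))
snap("wrist","w17.png")
E
```

```text
[ 477.3202 -278.6083   66.4104] [ 0.1451  0.534  -0.1496] 76.73803332088215
```

View pics/a17.png

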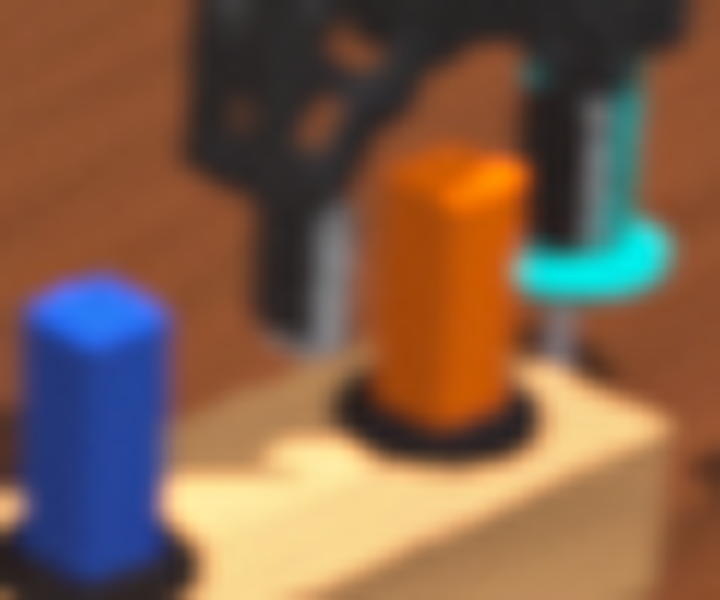

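View pics/w17.png

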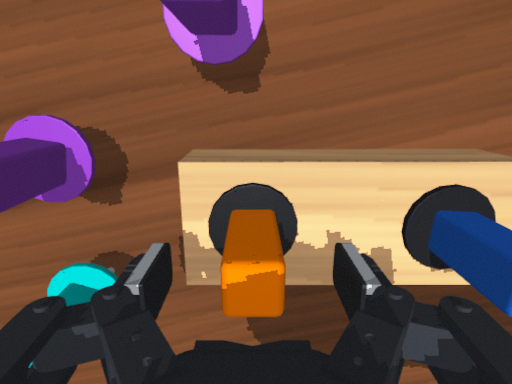

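Released and standing. I'll retract straight up, clear of everything.

>>> arm_command(commands=[0,0,-0.01,0,0,0,-0.025,0,0,0,-0.035,0,0,0,-0.04,0,0,0,-0.04,0])

```text
clock: 15.6
position: [473.1, -277.4, 217.5]
ee_rot: [0.107, 0.994, 0.001, -0.005]
contact_force: [1.0, 0.4, 0.5]
gripper_width: 77.0
```

>>> arm_command(commands=[0.01,0,-0.02,0,0.01,0,0,0,0,0,0,0,0,0,0,0,0,0,0,0])

```text
clock: 16.1
position: [454.7, -273.8, 245.8]
ee_rot: [0.107, 0.994, -0.001, 0.002]
contact_force: [0.3, -0.4, 0.1]
gripper_width: 77.0
```

```bash
python3 - <<'E'
from h import *
s=arm.read_state(); print(s["clock"],s["position"],s["contact_force"],s["joint_vel"])
a=snap("side","s18.png"); b=snap("top","t18.png"); snap("wrist","w18.png")
for c in ("side","top"):
    print(c,[(round(d["confidence"],2),w(c,d["centre"])) for d in arm.place_of(c,"button")[:1]])
A=cv2.resize(a[100:292,70:350],(700,480),interpolation=cv2.INTER_CUBIC); cv2.imwrite('pics/s18z.png',A[:,:,::-1])
B=cv2.resize(b[75:235,110:350],(720,480),interpolation=cv2.INTER_CUBIC); cv2.imwrite('pics/t18z.png',B[:,:,::-1])
E
```

```text
16.1 [ 454.7375 -273.8014  245.7869] [ 0.2645 -0.3991  0.0547] [-0.0019  0.0092 -0.0123 -0.0021  0.0077 -0.0009]
side [(0.61, array([494.7628, 110.3489,  44.7877]))]
top [(0.84, array([499.3225, 111.8984,  47.0073]))]
```

View pics/s18z.png

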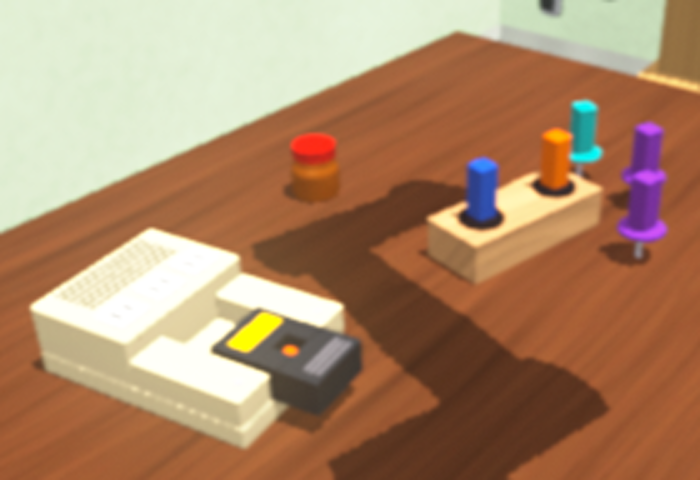

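View pics/t18z.png

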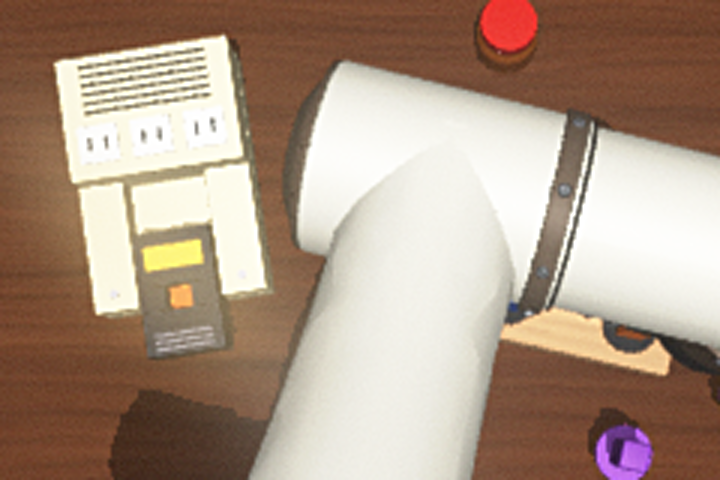

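View pics/w18.png

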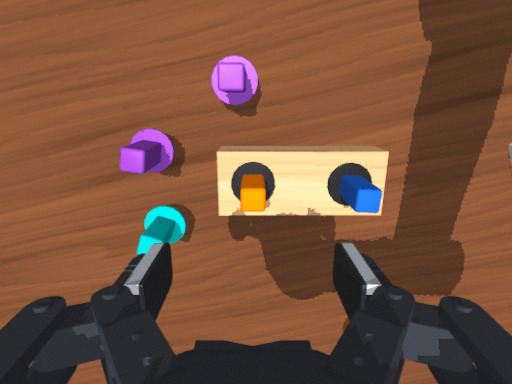

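```bash
python3 -c "
from h import *
print(arm.job_done())"
```

```text
the job is handed in; nothing more can be done
None
```

The job is done and handed in at about 16 s. I took the pin tool out, pressed the button, and pushed the slide out with the button held down. I then stood the pin tool back in its own hole and let go.

**Press and push:** The pin tip reached about 35 mm height, which is close to the full 8 mm of travel. The upward force read 2–4 N and stayed on throughout the push.

**Final views:**
- The slide is about 54–56 mm out of 60. It stayed there after the pin was lifted.
- The orange pin tool stands upright in the block with its guard flat on it.
- The blue driver is still in its own hole.
- The other objects have not moved.
- The gripper is open and well clear, and the force on it is near zero.

**What disagreed:**
- My first wrist-camera position for the block was about 6 mm off compared with later views from all three cameras. I corrected it before putting the tool back.
- The gripper tilted by up to about 5° at its worst during small moves. The pin was leaning about 2° when I let go, and the tool then settled upright.

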